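Put a table-top gas hob back together and hold its knob down

ROBOT

A 6-joint arm with a two-finger parallel gripper is mounted at the origin on a cart in front of the work surface, level with it; the furniture and walls round the work are solid. World frame = base frame: x ahead of the robot, y to its left, z up, the work surface at z = 0. Lengths are in mm, angles in rad, forces in N, time in s.
With the tool pointing down it reaches from about 300 to 775 mm from the base axis. Payload 14.6 kg.
Tool frame: the origin (TCP) lies between the finger pads; the fingertips stand manip.finger_overhang ahead of it and the grasp point (between the pads) lies 2 mm behind it (manip.finger_overhang is the distance from the TCP to the fingertips, in mm); z points along the fingers, y is the direction in which the jaws open and shut (so a half turn about z gives the same grasp; the last joint's range is limited). The gripper opens to 94 mm and grips with 3 to 60 N. Pads are 16 mm wide; open, the fingers measure 119 mm over their backs; the gripper's body (75 mm by 177 mm) begins 78 mm behind the grasp point.
Start: joints at [1.12, 0.3, 1.521, -0, 1.321, -0.067], TCP at [205.942, 509.977, 184.946] pointing down, gripper open.
Joint ranges: [-3.03, 3.03], [-0.79, 2.21], [0.23, 2.52], [-1.04, 4.18], [0, 3.07], [-2.55, 2.55]. Speed limits (rad/s): [2.22, 2.22, 2.57, 3.14, 3.14, 3.14].

INTERFACE

Orientations are given as [roll, pitch, yaw] about the fixed x, y, z axes, in that order (R = Rz(yaw) Ry(pitch) Rx(roll)).
In Python, from cell import manip gives the robot as it stands.
- The arm moves only by the tool drive_tool, never from a script. Its argument "steps" is a list of rows, each an object with "delta_pos": the shift along the world's x, y, z in mm, a list of three; "yaw": the turn about the world's z in rad; "hand": the finger opening in mm, from 0 to 94. A call has 1 to 5 rows; each row shifts and turns the commanded pose from where the row before left it; what a row does not reach is not made up. A row lasts 1/12 s, in which the tool goes at most 41.7 mm and 7.16 degrees, less where a joint would pass 70% of its speed; a pose out of reach is approached as far as the arm can. A call is refused whole if a number of a shift passes 41.7 or a number of a turn 0.125, either way. A call with a gripper value outside its range is refused whole. The fingers move at their own pace and stop on an object; "squeeze" is the grip in N (left out, the last holds). Time passes only in rows, so rows that do not move let the fingers close. It gives the time, the measured TCP pose, the force and the opening at its end, in the units of the state.
- manip.read_state(): the state, without advancing time (a new reading comes with each control period).
- manip.camera(name): name is "scene" or "top" or "wrist"; returns a dict with "frame" (384x512x3 uint8, red, green, blue), "range_z" (384x512 float32, mm along the optical axis (not along the pixel's ray), 0 where there is no reading), "intrinsics" (3x3 intrinsics, pixels), "dist_coeffs" ([k1, k2, p1, p2, k3] as OpenCV has them; the pictures are not rectified), "position" and "attitude" of the camera in the world. Camera axes: x right, y down, z forward; pixel columns grow to the right and rows downward; lengths in mm; the calibration is good to about 2 mm. A picture is of the moment at which its call begins.
- manip.sign_off(): hands the job in, once; it reports no verdict.
The state is a dict: "clock": time; "joints": joint angles; "qd": joint speeds; "effort": joint torques, N m; "eef_pos": TCP position; "eef_rot": TCP orientation; "wrist_force": force on the tool from outside, world axes, zero at the start; "moment": the same for the moment, N m; "finger_gap": finger opening in mm.
Only numpy, scipy, OpenCV 4.12 (cv2) and the standard library are available. Lean on these libraries where they do the work, as an engineer would, in place of code of your own. Each camera call takes 0.05 s, during which the arm holds its last target.

TASK

Reassemble the gas hob after cleaning: lay the silver flame ring flat and centred on the burner seat, then lay the dark burner cap flat and centred on the ring, letting go of each. Then take the black knob, turn it so that its white pointer faces the hob's red dot and its keyed socket matches the flat of the brass shaft, push it fully onto the shaft, and keep pressing it against the valve spring all the way in: finish while still gripping or pressing the knob down, without letting go. Leave the other things on the table where they are.

Things in the scene. Friction and masses are not known exactly. Their poses are not given: they have to be found in the camera images.
- hob: Table-top gas hob, fixed to the table: a grey box with a steel top, 200 mm deep (x) by 280 mm wide (y), top plate 40 mm above the table. Origin under its centre; x to its back, y to its left, z up. Burner seat on its left half, brass knob shaft at its front right. Its yaw varies.
- burner_seat (a point): Centre of the top face of the burner seat, a flat aluminium round 58 mm across on the left half of the hob, 10 mm above the hob top, 50 mm above the table. Axes are the hob's. The flame ring goes here, its flat underside on the seat.
- crown_center (a point): Centre, half-way up, of the loose flame ring: a flat solid aluminium disc 56 mm across, 18 mm high, 0.12 kg, with dark slots round its side; lies flat on the table. z up. Grip it across its side.
- cap_center (a point): Centre, half-way up, of the loose burner cap: a flat solid dark steel disc 46 mm across, 12 mm high, 0.10 kg, lying flat on the table (not the grey jar cap of 40 mm). z up. Grip it across its side.
- knob_grip (a point): On the axis of the loose black knob, 31 mm above its underside, mid bar grip. Knob 44 mm across, 43 mm high, 0.06 kg, stands socket down. Round skirt: lower 18 mm; above it an upright bar 42 mm long (knob x), 12 mm wide (y), 25 mm high, to grip across its 12 mm. x points to the white pointer end, z up. D-shaped socket 14 mm deep, 0.7 mm larger all round than the shaft, flat side towards the pointer.
- knob_pointer (a point): The outer end of the knob's bar on the pointer side, 21 mm along the knob's +x from knob_grip, same height.
- knob_socket (a point): Centre of the closed upper end of the knob's socket, on the knob's axis, 14 mm above its underside (17 mm below knob_grip). Fully pushed on, it rests on the shaft tip.
- shaft_tip (a point): Centre of the top of the upright brass D-shaft, 24 mm above the hob top (64 mm above the table) at rest; moves down when pressed. 14 mm across, flat 2.5 mm from the axis over the top 16 mm, edge chamfered 1.5 mm. It does not turn. Axes are the hob's: the flat faces +x, where a red dot lies on the hob top 38 mm away; a fitted knob has its x along this x.
- valve (a joint): How far the spring-loaded shaft is pressed down, m: 0 at rest, 0.007 at its stop. The push needed is about 4.5 N to start and 9.5 N at the stop. It springs back when not pressed.
- salt_shaker: Salt shaker at the front left, 44 mm across, 90 mm high; origin under its centre. Leave alone.
- timer: White kitchen timer at the right side, 58 mm across, 42 mm high; origin under its centre. Leave alone.
- jar_cap: Grey spice jar cap at the front left, 40 mm across, 16 mm high, not part of the hob; origin under its centre. Leave alone.
There are look-alikes about, which are no part of the job. What is shaped like the part that bears crown_center but green or turquoise is not meant.

How it is judged:
By the outcome, as a careful person would: the job done as asked, in the order asked, and still so for the second after the job is handed in, while the arm keeps its last pose, push and grip.
It also fails if it takes over 67 s, if anything falls off the work surface, if the arm or the gripper's body presses on something with over 40 N, if the wrist force passes 120 N, or if a joint passes its speed limit or range.

## Working session

There is one attempt and no reset: what is moved stays moved. The work goes in short steps, Python scripts to look and compute and a tool call to move; the robot and the scene stay as the last step left them, time stands still between calls to the robot, and variables do not carry over. Pictures are saved under pics/ and viewed, and the job is handed in when it is done.

Besides the shell and the picture viewer there is one more tool, called after "Emit:" by a JSON object that holds its "name" and its "arguments". drive_tool: Moves the arm, as the interface text tells. Its arguments: {"type":"object","properties":{"steps":{"type":"array"},"squeeze":{"type":"number"}},"required":["steps"]}

```bash
ls; mkdir -p pics; python3 - <<'E'
from cell import manip
import cv2
print(manip.read_state()); print(manip.finger_overhang)
for n in ("scene","top","wrist"):
    c=manip.camera(n)
    cv2.imwrite(f"pics/{n}0.png",c["frame"][:,:,::-1])
    print(n,c["intrinsics"],c["dist_coeffs"],c["position"],c["attitude"])
E
```

```text
pics
{'clock': 0.0, 'joints': array([ 1.12041883e+00,  3.00500739e-01,  1.52160784e+00, -1.29978532e-05,
        1.32071531e+00, -6.65739138e-02]), 'qd': array([-0.00156799,  0.000534  , -0.00165255,  0.00109066,  0.00010299,
       -0.0016217 ]), 'effort': array([ 2.31990671e-03, -5.31812668e+01, -3.52729547e+01,  7.09124445e-02,
        2.44874088e-02, -1.19656715e-04]), 'eef_pos': array([205.80750808, 509.71407678, 184.35877591]), 'eef_rot': array([-3.14036330e+00, -6.93464135e-05,  2.75779225e+00]), 'wrist_force': array([0.00779977, 0.28391723, 0.06342   ]), 'moment': array([-0.02484208,  0.00248067,  0.01041512]), 'finger_gap': 93.89109028586425}
17.0
scene [[479.03677075   0.         254.43170785]
 [  0.         479.03677075 190.49247033]
 [  0.           0.           1.        ]] [-0.02704612  0.          0.          0.          0.        ] [ 42.25909633 861.27288235 568.89793549] [-2.04090549 -0.02252216 -2.63302882]
top [[350.71750115   0.         250.20693073]
 [  0.         350.71750115 183.38898868]
 [  0.           0.           1.        ]] [-0.08667264  0.          0.          0.          0.        ] [435.86092347  -2.93172954 911.89747538] [-3.03167702 -0.00547016 -1.57183336]
wrist [[334.0460642    0.         258.7529153 ]
 [  0.         334.0460642  188.82798754]
 [  0.           0.           1.        ]] [0.01596509 0.         0.         0.         0.        ] [132.17511104 540.53850977 383.85094823] [2.86209555e+00 1.37110107e-03 1.18545636e+00]
```

View pics/scene0.png

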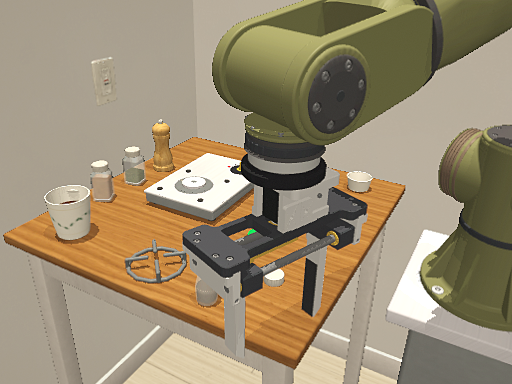

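View pics/top0.png

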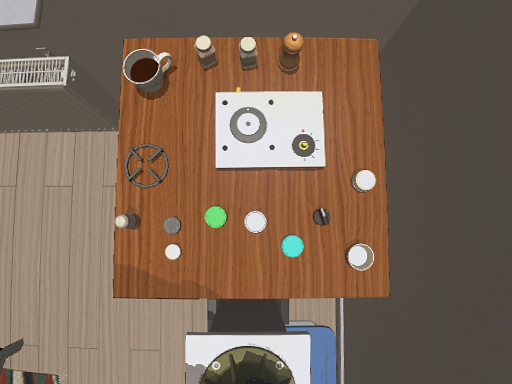

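View pics/wrist0.png

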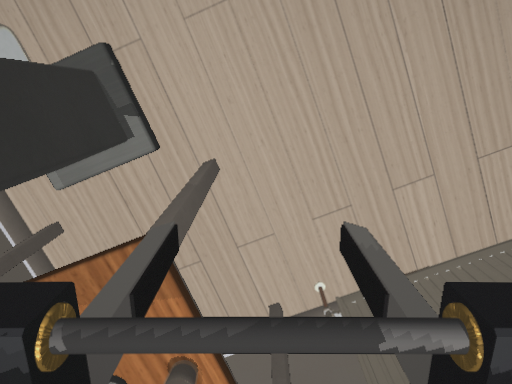

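```bash
cat > h.py <<'E'
import numpy as np, cv2
from cell import manip
from scipy.spatial.transform import Rotation as R
def save(img,name): cv2.imwrite(f"pics/{name}.png",img[:,:,::-1])
def crop(c,u0,v0,u1,v1,s,name): save(cv2.resize(c["frame"][v0:v1,u0:u1],None,fx=s,fy=s,interpolation=cv2.INTER_CUBIC),name)
def rot(c): 
    a=np.array(c["attitude"]); return R.from_euler("xyz",a).as_matrix() if a.shape==(3,) else a
def ray(c,uv):
    p=cv2.undistortPoints(np.array([[uv]],float),c["intrinsics"],c["dist_coeffs"])[0,0]
    return rot(c)@np.array([p[0],p[1],1.])
def onz(c,uv,z):
    d=ray(c,uv); o=np.array(c["position"]); return o+d*(z-o[2])/d[2]
def proj(c,P):
    Rm=rot(c); t=-Rm.T@np.array(c["position"])
    return cv2.projectPoints(np.atleast_2d(np.array(P,float)),cv2.Rodrigues(Rm.T)[0],t,c["intrinsics"],c["dist_coeffs"])[0][:,0]
def cloud(c):
    h,w=c["range_z"].shape
    v,u=np.mgrid[0:h,0:w]; uv=np.stack([u,v],-1).reshape(-1,1,2).astype(float)
    p=cv2.undistortPoints(uv,c["intrinsics"],c["dist_coeffs"])[:,0]
    d=c["range_z"].reshape(-1,1)
    P=np.hstack([p,np.ones((len(p),1))])*d@rot(c).T+np.array(c["position"])
    P[d[:,0]==0]=np.nan
    return P.reshape(h,w,3)
E
python3 - <<'E'
from h import *
c=manip.camera("top")
import pickle; pickle.dump(c,open("top0.pkl","wb"))
crop(c,105,190,265,270,5,"t1"); crop(c,225,165,385,275,5,"t2"); crop(c,205,80,335,175,6,"t3")
P=cloud(c)
for n,(u,v) in dict(table=(230,250),crown=(255,222),green=(215,217),turq=(292,246),dark=(172,225),wh=(173,252),knob=(321,216),tim=(364,181),tim2=(358,257),salt=(125,221),seat=(248,124),shaft=(304,145),hob=(285,110)).items(): print(n,P[v,u].round(1))
E
```

```text
table [364.1  44.2  -1.9]
crown [436.  -20.   18.2]
green [448.6  81.4  20.4]
turq [ 375.3 -113.3   18.3]
dark [428.1 192.3  12.1]
wh [360.  187.9  15.1]
knob [ 450.3 -183.9   40.2]
tim [ 537.9 -295.3   41.6]
tim2 [ 344.5 -287.1    0.5]
salt [437.6 288.9  85.6]
seat [681.6  -2.3  51. ]
shaft [ 625.3 -141.1   62. ]
hob [722.  -97.5  40.4]
```

View pics/t1.png

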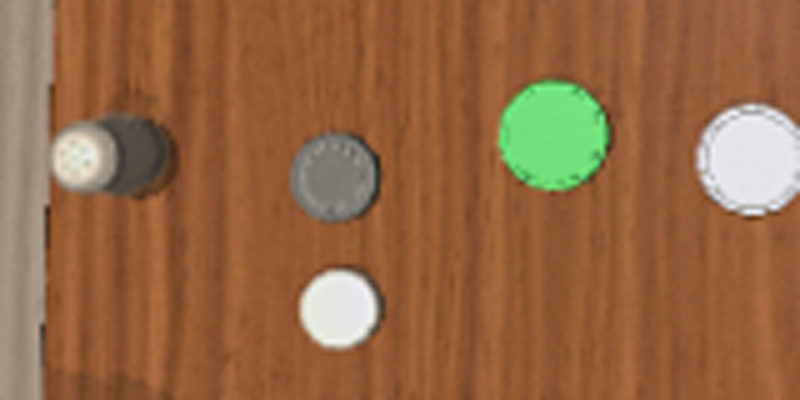

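View pics/t2.png

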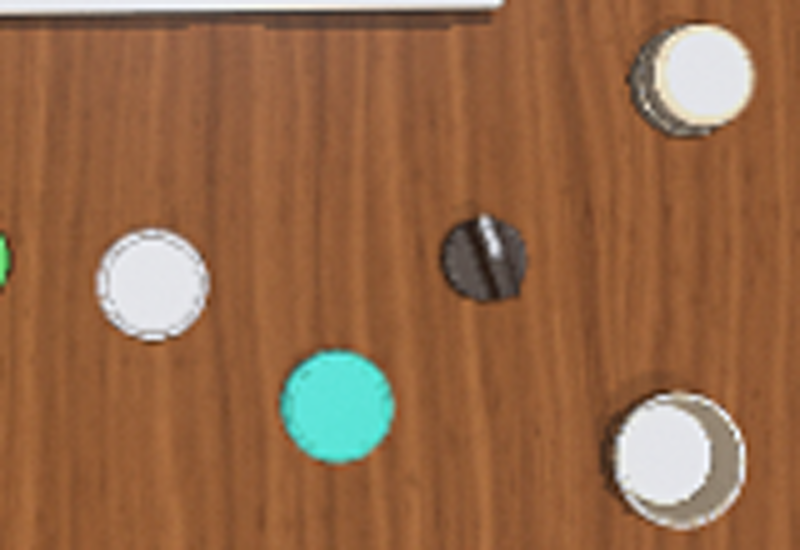

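View pics/t3.png

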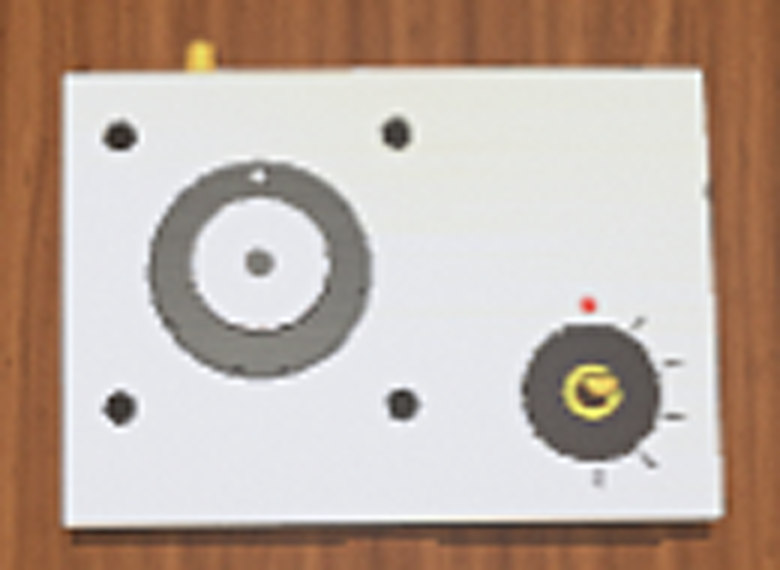

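```bash
cat > m.py <<'E'
from h import *
def blob(c,u0,v0,u1,v1,z,f):
    """f: mask function on float rgb crop; largest blob -> min enclosing/centroid on plane z"""
    s=4
    im=cv2.resize(c["frame"][v0:v1,u0:u1],None,fx=s,fy=s,interpolation=cv2.INTER_CUBIC).astype(np.float32)
    m=f(im).astype(np.uint8)
    n,l,st,ce=cv2.connectedComponentsWithStats(m)
    i=1+np.argmax(st[1:,4]); 
    k,_=cv2.findContours((l==i).astype(np.uint8),cv2.RETR_EXTERNAL,cv2.CHAIN_APPROX_NONE)
    k=max(k,key=len)[:,0].astype(float)
    pts=np.array([onz(c,((p[0]+.5)/s-.5+u0,(p[1]+.5)/s-.5+v0),z)[:2] for p in k])
    A=np.c_[2*pts,np.ones(len(pts))]; b=(pts**2).sum(1)
    for _ in range(4):
        x=np.linalg.lstsq(A,b,rcond=None)[0]; r=np.sqrt(x[2]+x[:2]@x[:2])
        e=abs(np.hypot(*(pts-x[:2]).T)-r); keep=e<np.percentile(abs(np.hypot(*(pts-x[:2]).T)-r),85); A2=A[keep]
        x=np.linalg.lstsq(A[keep],b[keep],rcond=None)[0]; r=np.sqrt(x[2]+x[:2]@x[:2])
    return x[:2].round(1),round(r,1),pts
E
python3 - <<'E'
from m import *
import pickle
c=pickle.load(open("top0.pkl","rb"))
lum=lambda a:a.mean(-1)
sat=lambda a:a.max(-1)-a.min(-1)
print("crown",blob(c,238,204,274,240,18,lambda a:(lum(a)>160)&(sat(a)<50))[:2])
print("cap",blob(c,155,208,190,241,12,lambda a:(sat(a)<35))[:2])
print("seat",blob(c,230,105,266,142,50,lambda a:(lum(a)>175)&(sat(a)<50))[:2])
print("pan",blob(c,222,98,275,150,40,lambda a:(lum(a)<160))[:2])
print("red",blob(c,298,126,308,135,40,lambda a:(a[...,0]-a[...,1]>60))[:2])
print("shaftbase",blob(c,288,130,320,161,40,lambda a:(lum(a)<150))[:2])
print("brass",blob(c,290,132,318,159,64,lambda a:(a[...,0]-a[...,2]>70))[:2])
print("knobskirt",blob(c,308,204,335,230,18,lambda a:(sat(a)<40)&(lum(a)<110))[:2])
_,_,p=blob(c,210,88,330,172,40,lambda a:(lum(a)>150)&(sat(a)<40))
r=cv2.minAreaRect(p.astype(np.float32)); print(r)
q=cv2.boxPoints(r); print(q)
crop(c,290,130,318,160,16,"t4"); crop(c,306,202,336,232,16,"t5")
E
```

```text
crown (array([437.5, -20.1]), np.float64(27.5))
cap (array([428.2, 193.2]), np.float64(22.5))
seat (array([683.5,  -1.9]), np.float64(28.3))
pan (array([683.6,  -1.8]), np.float64(47.1))
red (array([ 668.3, -141.8]), np.float64(3.2))
shaftbase (array([ 630.3, -142.5]), np.float64(29.3))
brass (array([ 625.3, -138.7]), np.float64(11.1))
knobskirt (array([ 449. , -189.4]), np.float64(20.9))
((673.9737548828125, -57.227874755859375), (199.32676696777344, 279.0181884765625), 0.7427728176116943)
[[ 572.5102     80.977516]
 [ 576.12726  -198.01723 ]
 [ 775.4373   -195.43326 ]
 [ 771.82025    83.56148 ]]
```

View pics/t4.png

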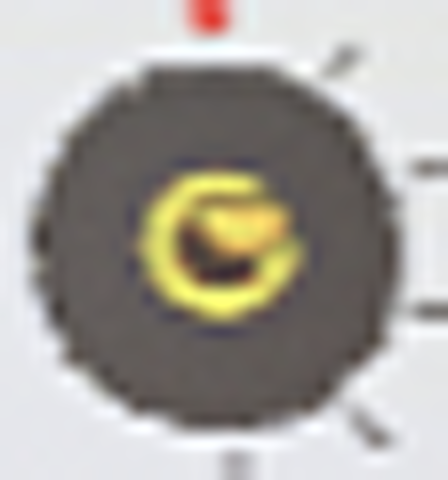

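View pics/t5.png

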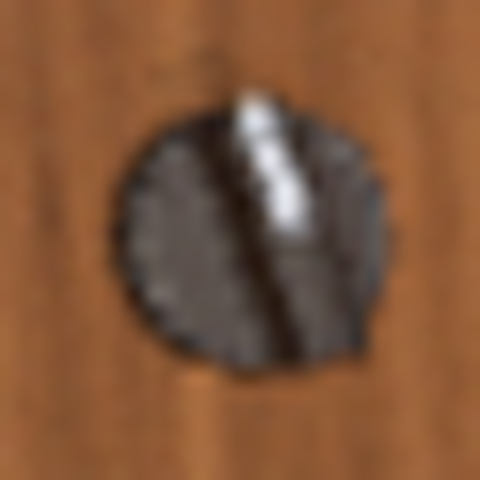

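Look-alike candidates in the top picture. Ring: silver disc (255,222), green (215,217), turquoise (292,246), so I take the silver one. Cap: dark disc (172,225), 12 mm high and 45 mm across, against the pale 15 mm disc (173,252), which is the jar cap, so I take the dark one. The knob is at (321,216). The crops t1 and t2 confirm these choices.

Emit:
{"name": "drive_tool", "arguments": {"steps": [{"delta_pos": [16,-36,0],"yaw": -0.08,"hand": 80},{"delta_pos": [16,-36,-4],"yaw": -0.08,"hand": 80},{"delta_pos": [16,-36,-5],"yaw": -0.08,"hand": 80},{"delta_pos": [16,-36,-5],"yaw": -0.08,"hand": 80},{"delta_pos": [16,-36,-5],"yaw": -0.08,"hand": 80}]}}

```text
clock: 0.62
eef_pos: [286.1, 328.3, 165.7]
eef_rot: [3.142, 0.0, 2.354]
wrist_force: [1.2, 0.4, 0.0]
finger_gap: 79.9
```

Emit:
{"name": "drive_tool", "arguments": {"steps": [{"delta_pos": [16,-36,-5],"yaw": -0.08,"hand": 80},{"delta_pos": [16,-36,-5],"yaw": -0.08,"hand": 80},{"delta_pos": [16,-36,-5],"yaw": -0.08,"hand": 80},{"delta_pos": [16,-36,-5],"yaw": -0.08,"hand": 80},{"delta_pos": [16,-36,-5],"yaw": -0.08,"hand": 80}]}}

```text
clock: 1.03
eef_pos: [366.2, 148.2, 140.9]
eef_rot: [3.141, 0.0, 1.954]
wrist_force: [1.6, 0.5, -0.2]
finger_gap: 80.0
```

Emit:
{"name": "drive_tool", "arguments": {"steps": [{"delta_pos": [16,-36,-5],"yaw": -0.08,"hand": 80},{"delta_pos": [16,-36,-5],"yaw": -0.08,"hand": 80},{"delta_pos": [16,-36,-5],"yaw": -0.08,"hand": 80},{"delta_pos": [0,0,0],"yaw": 0,"hand": 80}]}}

```text
clock: 1.37
eef_pos: [415.3, 37.1, 125.2]
eef_rot: [-3.141, 0.001, 1.708]
wrist_force: [0.3, 0.6, -0.4]
finger_gap: 79.8
```

```bash
python3 - <<'E'
from m import *
c=manip.camera("wrist"); save(c["frame"],"w1")
for p in ([437.5,-20.1,18],[448,81,18],[683.5,-1.9,50]): print(proj(c,p))
print(manip.read_state()["eef_pos"],c["position"],c["attitude"])
E
```

```text
[[272.35746695 239.23450423]]
[[299.81826877 140.11329782]]
[[545.00615924 270.01510655]]
[414.39306061  39.39255352 125.41084083] [405.05002489 117.26823725 324.54515906] [ 2.86157039e+00 -1.71985838e-04  1.35278873e-01]
```

View pics/w1.png

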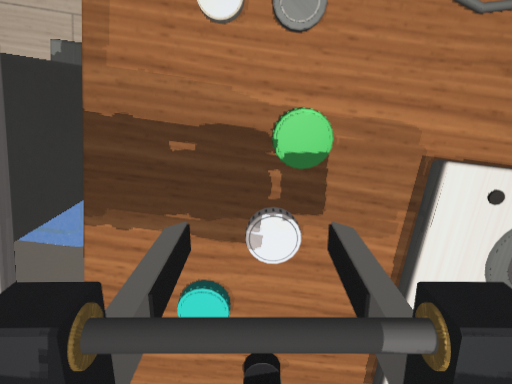

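```bash
python3 - <<'E'
from m import *
c=manip.camera("wrist"); 
lum=lambda a:a.mean(-1); sat=lambda a:a.max(-1)-a.min(-1)
print(blob(c,236,200,312,275,18,lambda a:(lum(a)>150)&(sat(a)<50))[:2])
crop(c,236,200,312,275,7,"w2")
E
```

```text
(array([439. , -19.4]), np.float64(27.1))
```

View pics/w2.png

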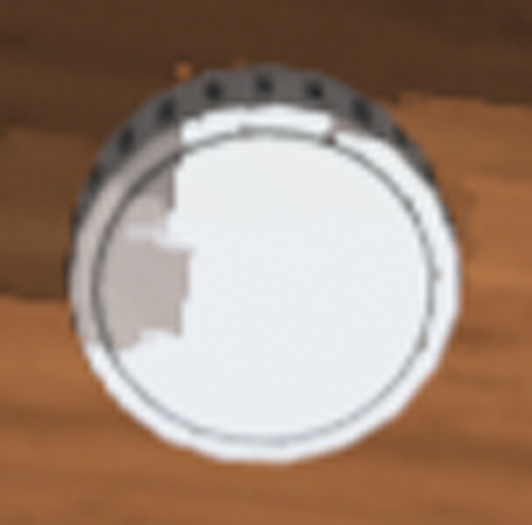

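Emit:
{"name": "drive_tool", "arguments": {"steps": [{"delta_pos": [8,-20,0],"yaw": -0.05,"hand": 76},{"delta_pos": [8,-20,0],"yaw": -0.05,"hand": 76},{"delta_pos": [8,-20,-30],"yaw": 0,"hand": 76},{"delta_pos": [0,0,-30],"yaw": 0,"hand": 76},{"delta_pos": [0,0,0],"yaw": 0,"hand": 76}]}}

```text
clock: 1.88
eef_pos: [435.4, -17.1, 62.0]
eef_rot: [-3.135, -0.001, 1.619]
wrist_force: [-0.3, 0.1, -0.0]
finger_gap: 76.0
```

```bash
python3 -c "
from cell import manip
for i in range(1): s=manip.read_state(); print(s['clock'],s['eef_pos'],s['eef_rot'],s['joints'])"
```

```text
1.8833 [435.3547979  -17.12614767  62.0113126 ] [-3.13487228e+00 -1.26045049e-03  1.61891140e+00] [-1.23484871e-01  2.07135921e-01  1.95433589e+00  1.13086004e-04
  9.86957751e-01 -1.71666838e-01]
```

Emit:
{"name": "drive_tool", "arguments": {"steps": [{"delta_pos": [0,0,0],"yaw": 0,"hand": 70},{"delta_pos": [0,0,0],"yaw": 0,"hand": 70}]}}

```text
clock: 2.05
eef_pos: [438.4, -17.0, 67.4]
eef_rot: [3.14, 0.0, 1.62]
wrist_force: [0.4, 0.1, 0.4]
finger_gap: 70.4
```

```bash
python3 - <<'E'
from m import *
s=manip.read_state(); print(s['eef_pos'],s['eef_rot'])
c=manip.camera("wrist"); save(c["frame"],"w3"); print(proj(c,[438,-20,18]))
E
```

```text
[438.40868589 -17.02627657  67.43064037] [3.14037918e+00 1.43100081e-04 1.61981479e+00]
[[257.08122995 203.92347422]]
```

View pics/w3.png

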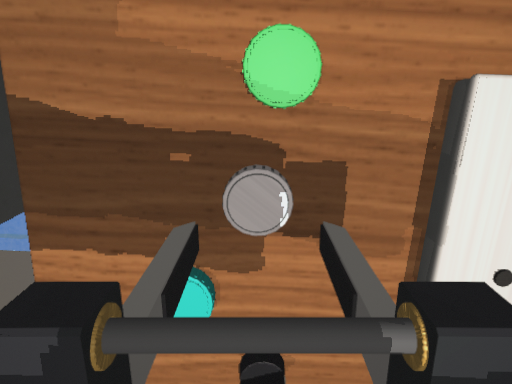

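Emit:
{"name": "drive_tool", "arguments": {"steps": [{"delta_pos": [0,-3,-20],"yaw": 0,"hand": 74},{"delta_pos": [0,0,-20],"yaw": 0,"hand": 74},{"delta_pos": [0,0,-5],"yaw": 0,"hand": 74},{"delta_pos": [0,0,0],"yaw": 0,"hand": 60},{"delta_pos": [0,0,0],"yaw": 0,"hand": 50}], "squeeze": 20}}

```text
clock: 2.52
eef_pos: [438.6, -20.8, 22.2]
eef_rot: [3.14, 0.0, 1.618]
wrist_force: [0.2, 0.5, 0.2]
finger_gap: 64.1
```

Emit:
{"name": "drive_tool", "arguments": {"steps": [{"delta_pos": [0,0,0],"yaw": 0,"hand": 45},{"delta_pos": [0,0,0],"yaw": 0,"hand": 45},{"delta_pos": [0,0,0],"yaw": 0,"hand": 45}]}}

```text
clock: 2.77
eef_pos: [438.3, -21.0, 21.7]
eef_rot: [3.14, 0.0, 1.618]
wrist_force: [0.3, -1.1, 0.1]
finger_gap: 45.8
```

```bash
python3 - <<'E'
from m import *
s=manip.read_state(); print(s['eef_pos'],s['finger_gap'])
c=manip.camera("wrist"); save(c["frame"],"w4"); d=manip.camera("top"); crop(d,225,190,285,250,8,"t6")
d=manip.camera("scene"); crop(d,200,190,340,310,5,"s6")
E
```

```text
[438.34330435 -21.01128043  21.70946686] 45.79539586405042
```

View pics/w4.png

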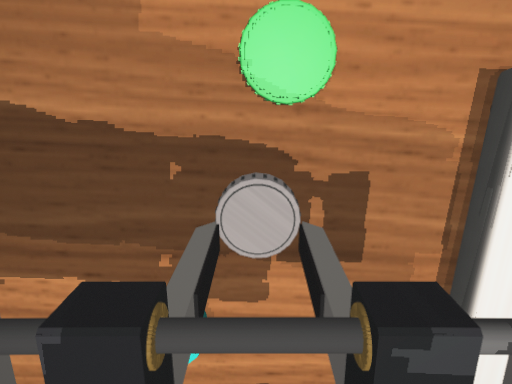

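View pics/s6.png

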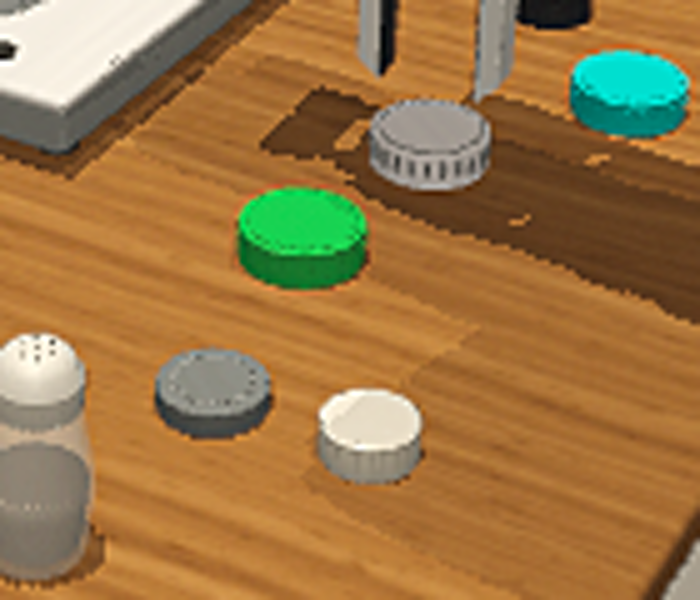

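```bash
python3 - <<'E'
from m import *
c=manip.camera("wrist"); P=cloud(c)
for u,v in ((258,217),(205,235),(213,232),(305,230),(311,235),(288,50)): print("w",u,v,P[v,u].round(1))
d=manip.camera("scene"); Q=cloud(d)
for u,v in ((286,216),(275,203),(296,208),(261,232)): print("s",u,v,Q[v,u].round(1))
s=manip.read_state()['eef_pos']
print(proj(c,[[438,-20,5],[438,-20,18]]),proj(d,[[s[0]+23,s[1],5],[s[0]-23,s[1],5],[438,-20,18]]), proj(c,[[s[0]+23,s[1],5],[s[0]-23,s[1],5]]))
crop(c,170,160,350,300,4,"w5")
E
```

```text
w 258 217 [438.1 -17.2  18.4]
w 205 235 [410.6 -11.7  62. ]
w 213 232 [414.1 -11.9  57.4]
w 305 230 [463.   -9.8  54.4]
w 311 235 [465.3  -9.9  60.7]
w 288 50 [450.5  83.5  17.8]
s 286 216 [433.7 -15.6  18.8]
s 275 203 [460.9 -10.7  47.4]
s 296 208 [409.4 -13.6  47.8]
s 261 232 [451.   73.2  17.2]
[[257.69931426 213.82826119]
 [257.66465341 220.79552574]] [[276.21928418 217.07272909]
 [294.00482864 222.28413722]
 [285.12400423 215.00151486]] [[291.02377648 216.68392277]
 [224.1278471  213.85681491]]
```

View pics/w5.png

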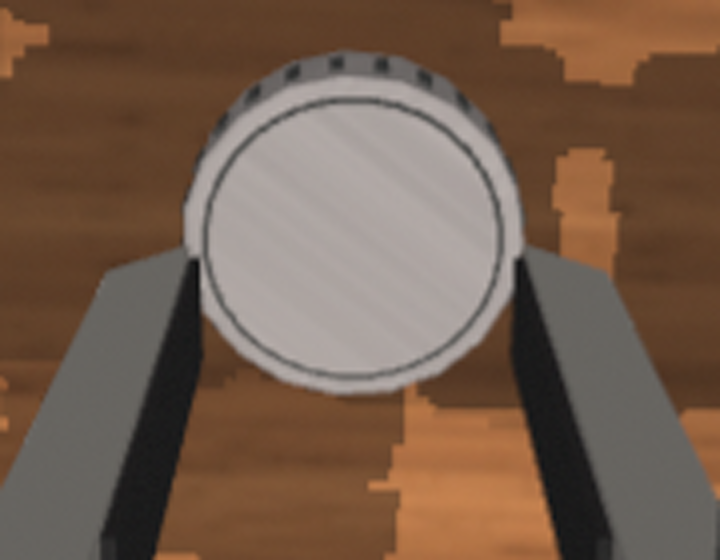

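View pics/t6.png

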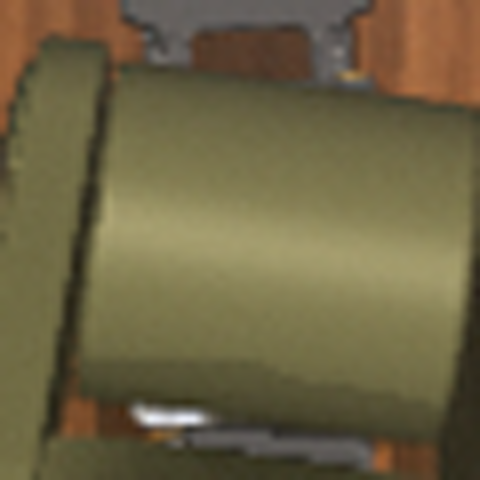

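```bash
python3 - <<'E'
from m import *
c=manip.camera("wrist"); P=cloud(c)
for v in range(218,250,3): print(v,[ (u,int(P[v,u,2]),int(P[v,u,0]),int(P[v,u,1])) for u in range(200,222,3)])
d=manip.camera("scene"); Q=cloud(d)
for v in range(190,214,2): print(v,[ (u,int(Q[v,u,2]),int(Q[v,u,0]),int(Q[v,u,1])) for u in range(270,304,4)])
crop(d,255,180,315,230,12,"s7")
E
```

```text
218 [(200, -1, 397, -27), (203, 0, 399, -26), (206, 0, 401, -26), (209, 0, 403, -26), (212, 0, 405, -26), (215, 0, 408, -26), (218, 18, 412, -19), (221, 17, 414, -19)]
221 [(200, 0, 397, -29), (203, 0, 399, -28), (206, 0, 401, -28), (209, 0, 403, -28), (212, 0, 405, -28), (215, 41, 413, -11), (218, 17, 412, -21), (221, 18, 414, -21)]
224 [(200, 0, 397, -31), (203, 0, 399, -30), (206, 46, 408, -11), (209, 45, 410, -12), (212, 45, 411, -12), (215, 46, 413, -11), (218, 42, 414, -13), (221, 19, 414, -22)]
227 [(200, 50, 405, -12), (203, 49, 407, -12), (206, 50, 409, -12), (209, 49, 410, -12), (212, 50, 412, -11), (215, 49, 414, -12), (218, 46, 415, -13), (221, 17, 414, -25)]
230 [(200, 55, 406, -11), (203, 53, 408, -12), (206, 54, 410, -11), (209, 53, 411, -12), (212, 53, 413, -12), (215, 51, 414, -13), (218, 47, 415, -14), (221, 17, 414, -27)]
233 [(200, 57, 407, -12), (203, 57, 408, -12), (206, 59, 410, -11), (209, 59, 412, -11), (212, 58, 413, -12), (215, 56, 414, -12), (218, 48, 415, -16), (221, 18, 414, -29)]
236 [(200, 61, 407, -12), (203, 62, 409, -11), (206, 62, 411, -12), (209, 
[... 2396 characters left out ...]
, 484, -76), (282, 0, 477, -85), (286, 0, 468, -88), (290, 1, 459, -93), (294, 0, 451, -99), (298, 53, 405, -15), (302, 0, 435, -112)]
208 [(270, 0, 497, -59), (274, 1, 488, -63), (278, 0, 480, -70), (282, 0, 472, -75), (286, 0, 464, -82), (290, 0, 456, -87), (294, -1, 448, -93), (298, 50, 403, -11), (302, 2, 429, -98)]
210 [(270, 0, 493, -52), (274, 0, 484, -55), (278, 0, 475, -60), (282, 19, 453, -34), (286, 18, 446, -42), (290, 17, 438, -48), (294, 0, 442, -81), (298, 0, 435, -88), (302, 0, 426, -93)]
212 [(270, 0, 488, -42), (274, 0, 480, -48), (278, 18, 458, -23), (282, 19, 449, -26), (286, 18, 442, -32), (290, 18, 434, -37), (294, 19, 425, -40), (298, 2, 428, -73), (302, -1, 422, -85)]
```

View pics/s7.png

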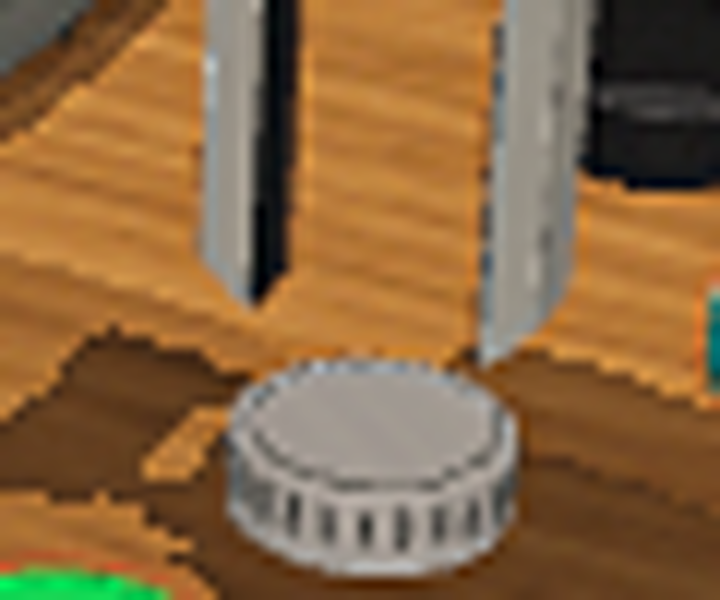

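The two cameras agree that the fingertips are at z≈40 while the TCP reads 21.7. The tips are therefore about 18 mm above the TCP reading, not 17 mm below it. I'll reopen, lower partway and check.

Emit:
{"name": "drive_tool", "arguments": {"steps": [{"delta_pos": [0,0,0],"yaw": 0,"hand": 74},{"delta_pos": [0,0,0],"yaw": 0,"hand": 74},{"delta_pos": [0,0,0],"yaw": 0,"hand": 74},{"delta_pos": [0,0,-10],"yaw": 0,"hand": 74},{"delta_pos": [0,0,-10],"yaw": 0,"hand": 74}]}}

```text
clock: 3.53
eef_pos: [438.2, -21.0, 0.4]
eef_rot: [3.141, 0.0, 1.618]
wrist_force: [-0.1, 0.6, -0.1]
finger_gap: 73.0
```

Emit:
{"name": "drive_tool", "arguments": {"steps": [{"delta_pos": [0,0,0],"yaw": 0,"hand": 74},{"delta_pos": [0,0,0],"yaw": 0,"hand": 74}]}}

```text
clock: 3.7
eef_pos: [437.3, -20.9, 0.0]
eef_rot: [-3.14, -0.0, 1.618]
wrist_force: [-0.0, 1.1, -0.4]
finger_gap: 74.1
```

```bash
python3 - <<'E'
from m import *
s=manip.read_state(); print(s['eef_pos'],s['finger_gap'])
c=manip.camera("wrist"); P=cloud(c); print(c["position"])
save(c["frame"],"w6")
d=manip.camera("scene"); Q=cloud(d)
crop(d,255,180,315,230,12,"s8")
for cl,nm,(u0,u1,v0,v1) in ((P,"w",(150,360,200,270)),(Q,"s",(255,315,180,230))):
    X=cl[v0:v1,u0:u1].reshape(-1,3)
    for a,b in ((385,406),(470,495)):
        k=X[(X[:,0]>a)&(X[:,0]<b)&(X[:,2]>6)&(X[:,1]<0)&(X[:,1]>-40)]
        print(nm,a,len(k),np.sort(k[:,2])[:8].round(1), k[k[:,2]<k[:,2].min()+25].mean(0).round(1) if len(k) else 0)
E
```

```text
[ 4.37306061e+02 -2.09414777e+01  2.14077969e-02] 74.12842003610069
[434.5328702   59.66146601 199.44498933]
w 385 1633 [19.8 19.9 20.4 20.4 21.  21.  21.2 21.2] [397.7 -16.7  34. ]
w 470 1485 [19.5 19.6 19.6 20.1 20.4 20.6 20.7 20.7] [477.5 -13.   33.9]
s 385 247 [22.4 23.1 23.3 24.2 26.1 26.4 26.5 28.4] [392.6 -16.8  36.2]
s 470 236 [21.6 21.6 22.1 22.5 22.7 24.3 24.6 24.6] [476.8 -14.2  34.8]
```

View pics/s8.png

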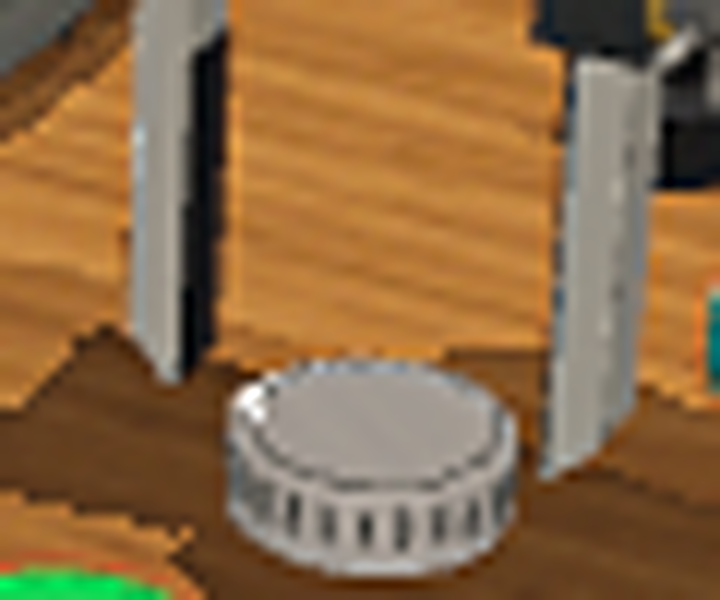

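Emit:
{"name": "drive_tool", "arguments": {"steps": [{"delta_pos": [0,0,-8],"yaw": 0,"hand": 74},{"delta_pos": [0,0,-7],"yaw": 0,"hand": 74},{"delta_pos": [0,0,0],"yaw": 0,"hand": 60},{"delta_pos": [0,0,0],"yaw": 0,"hand": 50},{"delta_pos": [0,0,0],"yaw": 0,"hand": 45}], "squeeze": 20}}

```text
clock: 4.22
eef_pos: [438.0, -21.0, -14.1]
eef_rot: [-3.141, -0.0, 1.618]
wrist_force: [0.3, 0.6, 0.2]
finger_gap: 57.6
```

Emit:
{"name": "drive_tool", "arguments": {"steps": [{"delta_pos": [0,0,0],"yaw": 0,"hand": 45},{"delta_pos": [0,0,0],"yaw": 0,"hand": 45},{"delta_pos": [0,0,0],"yaw": 0,"hand": 45}]}}

```text
clock: 4.47
eef_pos: [437.9, -21.0, -14.0]
eef_rot: [3.141, 0.0, 1.618]
wrist_force: [0.7, 0.1, -1.5]
finger_gap: 55.2
```

```bash
python3 - <<'E'
from m import *
s=manip.read_state(); print(s['eef_pos'],s['finger_gap'],s['wrist_force'])
c=manip.camera("wrist"); crop(c,170,120,350,300,3,"w7")
E
```

```text
[437.9475809  -21.02503778 -13.97878137] 55.20362319324646 [ 0.69561877  0.0726747  -1.4737318 ]
```

View pics/w7.png

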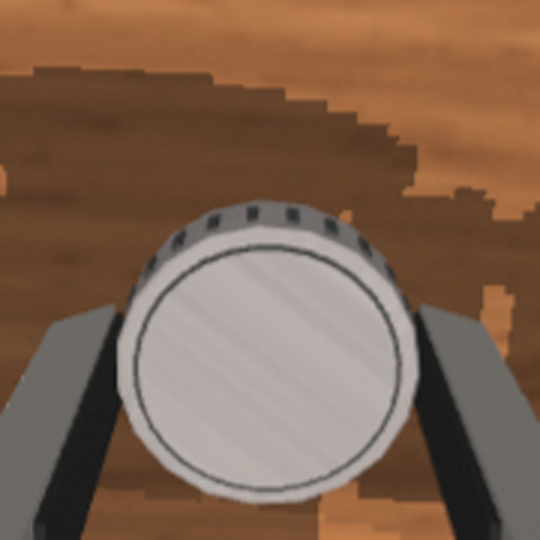

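Emit:
{"name": "drive_tool", "arguments": {"steps": [{"delta_pos": [0,0,15],"yaw": 0,"hand": 45},{"delta_pos": [0,0,30],"yaw": 0,"hand": 45},{"delta_pos": [20,2,30],"yaw": 0,"hand": 45},{"delta_pos": [30,3,5],"yaw": 0,"hand": 45},{"delta_pos": [35,3,0],"yaw": 0,"hand": 45}]}}

```text
clock: 4.93
eef_pos: [524.8, -13.0, 68.8]
eef_rot: [3.137, 0.001, 1.618]
wrist_force: [0.3, -0.7, -0.5]
finger_gap: 56.0
```

Emit:
{"name": "drive_tool", "arguments": {"steps": [{"delta_pos": [35,3,0],"yaw": 0,"hand": 45},{"delta_pos": [35,3,0],"yaw": 0,"hand": 45},{"delta_pos": [35,2,0],"yaw": 0,"hand": 45},{"delta_pos": [30,2,0],"yaw": 0,"hand": 45},{"delta_pos": [20,0,0],"yaw": 0,"hand": 45}]}}

```text
clock: 5.35
eef_pos: [679.8, -2.6, 65.3]
eef_rot: [-3.142, -0.0, 1.618]
wrist_force: [-1.5, -0.8, -0.5]
finger_gap: 55.6
```

Emit:
{"name": "drive_tool", "arguments": {"steps": [{"delta_pos": [5,0,0],"yaw": 0,"hand": 45},{"delta_pos": [0,0,0],"yaw": 0,"hand": 45},{"delta_pos": [0,0,0],"yaw": 0,"hand": 45}]}}

```text
clock: 5.6
eef_pos: [682.2, -3.0, 65.4]
eef_rot: [-3.14, -0.0, 1.618]
wrist_force: [0.7, -0.0, -1.2]
finger_gap: 55.4
```

```bash
python3 - <<'E'
from m import *
s=manip.read_state(); print(s['eef_pos'],s['eef_rot'],s['finger_gap'],s['wrist_force'])
c=manip.camera("wrist"); save(c["frame"],"w8")
crop(c,170,120,350,300,3,"w9")
print(proj(c,[[683.5,-1.9,50]]))
E
```

```text
[682.1816385   -3.00974962  65.40575197] [-3.14043610e+00 -1.20140638e-04  1.61780428e+00] 55.448107029995974 [ 0.6633669  -0.02955605 -1.18004256]
[[259.79670313 214.22036236]]
```

View pics/w8.png

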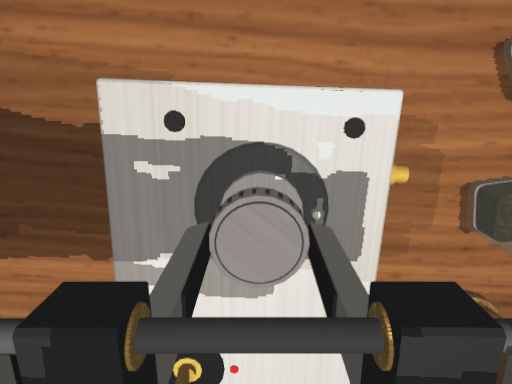

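```bash
python3 - <<'E'
from m import *
c=manip.camera("wrist"); 
g=cv2.GaussianBlur(c["frame"],(3,3),0).astype(float).mean(-1)
def radial(cx,cy,z,r0,r1,angs,sign):
    out=[]
    for a in angs:
        rs=np.arange(r0,r1,.25)
        P=np.c_[cx+rs*np.cos(a),cy+rs*np.sin(a),np.full(len(rs),z)]
        uv=proj(c,P).astype(np.float32)
        val=cv2.remap(g.astype(np.float32),uv[None,:,0],uv[None,:,1],cv2.INTER_LINEAR)[0]
        dv=np.gradient(val)*sign
        i=np.argmax(dv)
        if dv[i]>2: out.append(P[i,:2])
    return np.array(out)
def fit(p):
    k=np.ones(len(p),bool)
    for _ in range(6):
        A=np.c_[2*p[k],np.ones(k.sum())]; x=np.linalg.lstsq(A,(p[k]**2).sum(1),rcond=None)[0]; r=np.sqrt(x[2]+x[:2]@x[:2])
        e=abs(np.hypot(*(p-x[:2]).T)-r); k=e<max(.8,1.5*np.median(e))
    return x[:2].round(2),r.round(2),k.sum(),e[k].mean().round(2)
p=radial(683.5,-1.9,40,40,54,np.radians(np.arange(20,170,3)),1); print("pan",fit(p))
for z in (97.4,):
  q=radial(682.5,-2,z,22,34,np.radians(np.arange(0,360,4)),-1); print("ring",fit(q))
crop(c,170,130,350,310,4,"w9")
E
```

```text
pan (array([684.17,  -1.22]), np.float64(47.57), np.int64(45), np.float64(0.14))
ring (array([680.44,  -1.47]), np.float64(24.06), np.int64(64), np.float64(1.04))
```

View pics/w9.png

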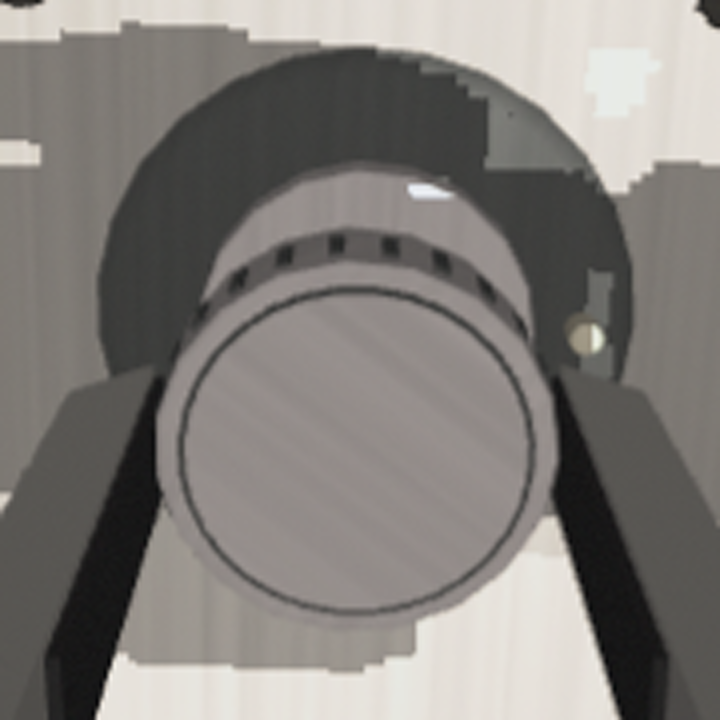

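```bash
python3 - <<'E'
from m import *
c=manip.camera("wrist"); print(onz(c,(258.95,242.4),97.4), onz(c,(258.95,242.4),96),manip.read_state()['eef_pos'])
E
```

```text
[682.7924756   -1.06540917  97.4       ] [682.82374281  -1.72060791  96.        ] [682.27572962  -3.07330081  66.28871686]
```

Emit:
{"name": "drive_tool", "arguments": {"steps": [{"delta_pos": [1.2,0,-10],"yaw": 0,"hand": 45},{"delta_pos": [0,0,-10],"yaw": 0,"hand": 45},{"delta_pos": [0,0,-6],"yaw": 0,"hand": 45},{"delta_pos": [0,0,-2],"yaw": 0,"hand": 45},{"delta_pos": [0,0,-1],"yaw": 0,"hand": 45}]}}

```text
clock: 6.17
eef_pos: [683.8, -3.0, 36.2]
eef_rot: [-3.141, -0.0, 1.618]
wrist_force: [-0.4, 0.8, -1.7]
finger_gap: 55.1
```

Emit:
{"name": "drive_tool", "arguments": {"steps": [{"delta_pos": [0,0,-0.5],"yaw": 0,"hand": 45},{"delta_pos": [0,0,0],"yaw": 0,"hand": 45},{"delta_pos": [0,0,0],"yaw": 0,"hand": 45}]}}

```text
clock: 6.42
eef_pos: [684.3, -3.0, 36.7]
eef_rot: [3.141, 0.0, 1.618]
wrist_force: [0.7, -0.1, -1.2]
finger_gap: 55.5
```

```bash
python3 - <<'E'
from m import *
s=manip.read_state(); print(s['eef_pos'],s['wrist_force'])
c=manip.camera("wrist"); crop(c,170,130,350,310,4,"w10")
E
```

```text
[684.27025504  -3.02848751  36.66912912] [ 0.73786714 -0.106204   -1.24755889]
```

View pics/w10.png

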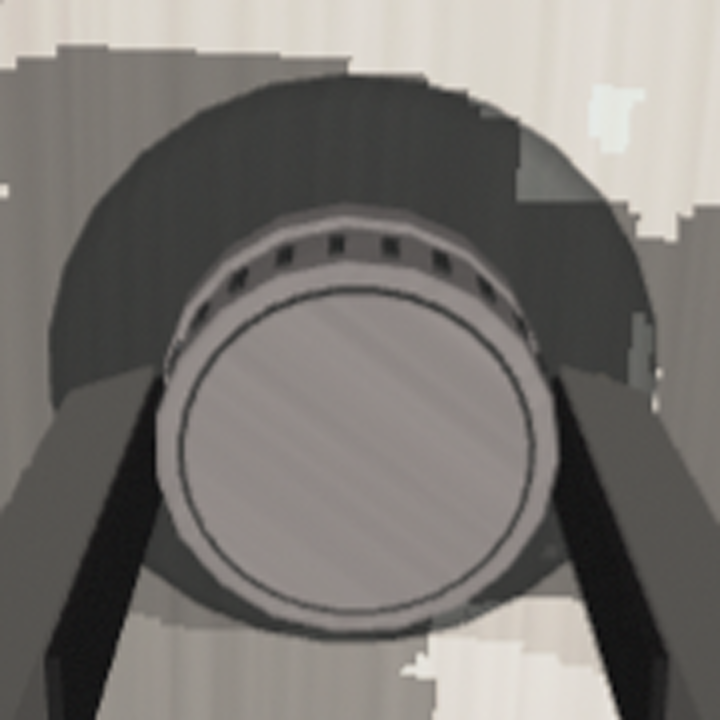

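Emit:
{"name": "drive_tool", "arguments": {"steps": [{"delta_pos": [0,0,-0.7],"yaw": 0,"hand": 45},{"delta_pos": [0,0,0],"yaw": 0,"hand": 45},{"delta_pos": [0,0,0],"yaw": 0,"hand": 45}]}}

```text
clock: 6.72
eef_pos: [684.3, -3.1, 36.0]
eef_rot: [3.141, 0.0, 1.618]
wrist_force: [1.2, 0.8, 0.4]
finger_gap: 55.5
```

Emit:
{"name": "drive_tool", "arguments": {"steps": [{"delta_pos": [0,0,0],"yaw": 0,"hand": 57},{"delta_pos": [0,0,0],"yaw": 0,"hand": 60},{"delta_pos": [0,0,0],"yaw": 0,"hand": 74},{"delta_pos": [0,0,0],"yaw": 0,"hand": 74},{"delta_pos": [0,0,15],"yaw": 0,"hand": 74}]}}

```text
clock: 7.13
eef_pos: [682.7, -3.0, 48.0]
eef_rot: [-3.137, -0.0, 1.618]
wrist_force: [-0.2, 0.5, 0.1]
finger_gap: 73.1
```

Emit:
{"name": "drive_tool", "arguments": {"steps": [{"delta_pos": [0,0,25],"yaw": 0,"hand": 74},{"delta_pos": [0,0,35],"yaw": 0,"hand": 74},{"delta_pos": [0,0,0],"yaw": 0,"hand": 74},{"delta_pos": [0,0,0],"yaw": 0,"hand": 74}]}}

```text
clock: 7.47
eef_pos: [685.1, -3.1, 113.0]
eef_rot: [3.138, 0.0, 1.618]
wrist_force: [-0.1, 0.4, -1.3]
finger_gap: 73.8
```

```bash
cat > rad.py <<'E'
from m import *
def radial(c,cx,cy,z,r0,r1,angs,sign,th=2):
    g=cv2.GaussianBlur(c["frame"],(3,3),0).astype(np.float32).mean(-1)
    out=[]
    for a in angs:
        rs=np.arange(r0,r1,.25)
        P=np.c_[cx+rs*np.cos(a),cy+rs*np.sin(a),np.full(len(rs),z)]
        uv=proj(c,P).astype(np.float32)
        val=cv2.remap(g,uv[None,:,0],uv[None,:,1],cv2.INTER_LINEAR)[0]
        dv=np.gradient(val)*sign; i=np.argmax(dv)
        if dv[i]>th: out.append(P[i,:2])
    return np.array(out)
def fit(p):
    k=np.ones(len(p),bool)
    for _ in range(6):
        A=np.c_[2*p[k],np.ones(k.sum())]; x=np.linalg.lstsq(A,(p[k]**2).sum(1),rcond=None)[0]; r=np.sqrt(x[2]+x[:2]@x[:2])
        e=abs(np.hypot(*(p-x[:2]).T)-r); k=e<max(.8,1.5*np.median(e))
    return x[:2].round(2),r.round(2),k.sum(),e[k].mean().round(2)
E
python3 - <<'E'
from rad import *
s=manip.read_state(); print(s['eef_pos'],s['wrist_force'])
c=manip.camera("wrist"); save(c["frame"],"w11"); crop(c,160,100,360,280,4,"w12")
print("pan",fit(radial(c,684,-1.5,40,40,54,np.radians(np.arange(20,160,3)),1)))
print("ring",fit(radial(c,684,-1.5,68,20,34,np.radians(np.arange(0,360,4)),-1)))
P=cloud(c); k=P.reshape(-1,3); k=k[np.hypot(k[:,0]-684,k[:,1]+1.5)<22]; print(len(k),np.linalg.lstsq(np.c_[k[:,:2]-[684,-1.5],np.ones(len(k))],k[:,2],rcond=None)[0])
E
```

```text
[685.08108017  -3.05618786 112.97606394] [-0.10443495  0.36110643 -1.27077711]
pan (array([684.12,  -1.4 ]), np.float64(47.71), np.int64(43), np.float64(0.16))
ring (array([684.72,  -1.09]), np.float64(27.42), np.int64(71), np.float64(0.16))
2608 [-0.09386537  1.50281716 76.65203785]
```

View pics/w12.png

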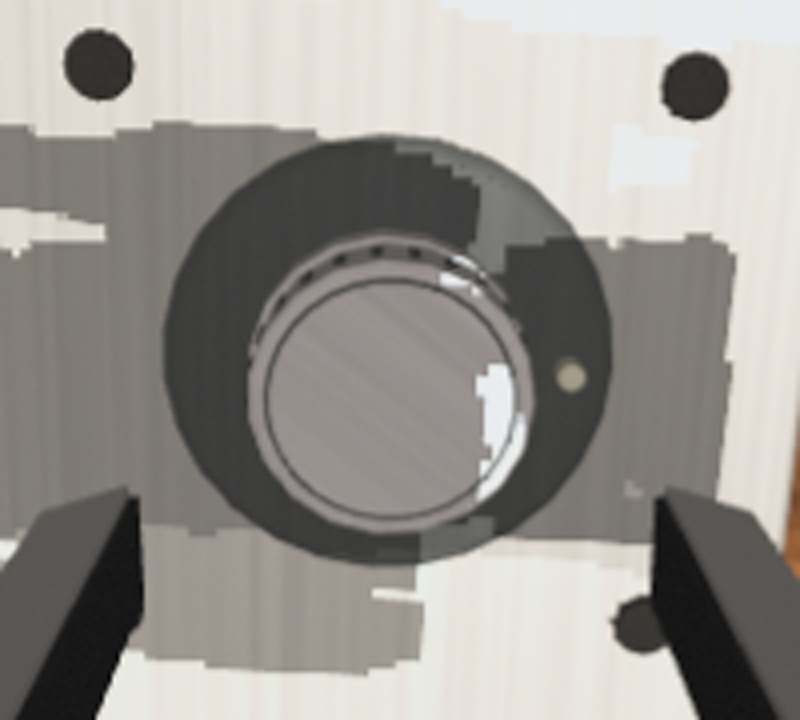

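```bash
python3 - <<'E'
from rad import *
import pickle
s=manip.read_state(); print(s['eef_pos'],s['eef_rot'])
c=manip.camera("wrist"); P=cloud(c)
for u,v in ((40,300),(80,300),(80,340),(440,300),(260,335),(190,260)): print(u,v,P[v,u].round(1))
Q=cloud(pickle.load(open("top0.pkl","rb")))
k=Q[205:240,108:145].reshape(-1,3); k=k[k[:,2]>30]; print(k.min(0),k.max(0))
k=Q[240:264,160:186].reshape(-1,3); k=k[k[:,2]>12]; print(k.min(0),k.max(0))
E
```

```text
[684.19735353  -3.02290851 110.91538392] [3.14092665e+00 9.30276008e-05 1.61781278e+00]
40 300 [631.7  28.3 241.2]
80 300 [641.1  28.9 241.5]
80 340 [645.   24.9 249.8]
440 300 [725.7  32.7 241.6]
260 335 [683.7  24.4 245.8]
190 260 [648.2 -10.2 148.2]
[420.31626461 279.23063255  30.20881078] [457.94857285 315.11090101  90.4295252 ]
[344.66906466 170.51644143  12.05044765] [380.19383442 208.82798082  19.54895107]
```

Emit:
{"name": "drive_tool", "arguments": {"steps": [{"delta_pos": [-20,15,0],"yaw": -0.05,"hand": 74},{"delta_pos": [-30,24,0],"yaw": -0.08,"hand": 74},{"delta_pos": [-32,25,0],"yaw": -0.08,"hand": 74},{"delta_pos": [-32,25,0],"yaw": -0.08,"hand": 74},{"delta_pos": [-32,25,0],"yaw": -0.08,"hand": 74}]}}

```text
clock: 7.98
eef_pos: [535.7, 111.6, 109.2]
eef_rot: [-3.139, 0.001, 1.243]
wrist_force: [0.0, 1.5, -0.0]
finger_gap: 73.9
```

Emit:
{"name": "drive_tool", "arguments": {"steps": [{"delta_pos": [-32,25,-10],"yaw": -0.08,"hand": 70},{"delta_pos": [-32,25,-10],"yaw": -0.08,"hand": 70},{"delta_pos": [-32,22,-10],"yaw": -0.08,"hand": 65},{"delta_pos": [-14,10,-10],"yaw": 0,"hand": 65},{"delta_pos": [0,0,-20],"yaw": 0,"hand": 65}]}}

```text
clock: 8.4
eef_pos: [425.9, 194.6, 50.7]
eef_rot: [-3.141, -0.0, 1.01]
wrist_force: [0.1, 0.6, 0.9]
finger_gap: 65.3
```

Emit:
{"name": "drive_tool", "arguments": {"steps": [{"delta_pos": [0,0,-10],"yaw": 0,"hand": 65},{"delta_pos": [0,0,0],"yaw": 0,"hand": 65},{"delta_pos": [0,0,0],"yaw": 0,"hand": 65}]}}

```text
clock: 8.65
eef_pos: [428.3, 192.3, 40.3]
eef_rot: [-3.14, 0.001, 1.007]
wrist_force: [0.1, 0.2, -0.1]
finger_gap: 65.3
```

```bash
python3 - <<'E'
from rad import *
s=manip.read_state(); print(s['eef_pos'],s['eef_rot'],s['wrist_force'])
c=manip.camera("wrist"); save(c["frame"],"w13"); print(proj(c,[428.2,193.2,12]))
print("cap",fit(radial(c,428.5,193,12,16,30,np.radians(np.arange(0,360,4)),1)))
t=manip.camera("top"); crop(t,205,80,335,175,6,"t7")
E
```

```text
[428.33675922 192.34711952  40.30314623] [-3.14048862e+00  1.44009957e-03  1.00720144e+00] [ 0.06436513  0.21270428 -0.05575943]
[[257.54846652 209.02129336]]
cap (array([435.1 , 199.24]), np.float64(18.87), np.int64(25), np.float64(1.11))
```

View pics/w13.png

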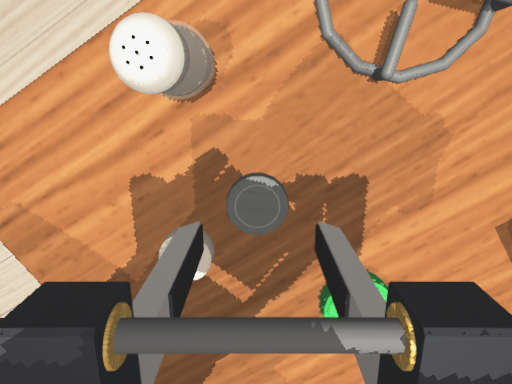

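View pics/t7.png

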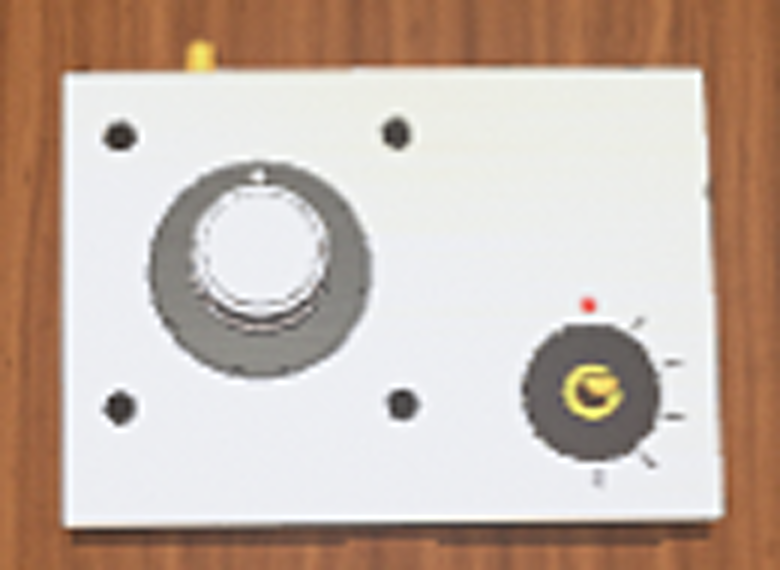

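```bash
python3 - <<'E'
from rad import *
c=manip.camera("wrist"); crop(c,212,160,302,250,8,"w14")
for v in (206,207,208): print(onz(c,(257.5,v),12))
t=manip.camera("top"); print("ring",fit(radial(t,684.5,-1.5,68,20,32,np.radians(np.arange(-60,60,4)),-1)))
print(onz(t,(205+258/6-.4,80+245/6-.4),68))
E
```

```text
[429.96737695 195.08038287  12.        ]
[429.5578474  194.43637586  12.        ]
[429.1476123  193.79125884  12.        ]
ring (array([685.73,  -2.15]), np.float64(26.51), np.int64(23), np.float64(0.3))
[685.86708983  -1.35040132  68.        ]
```

View pics/w14.png

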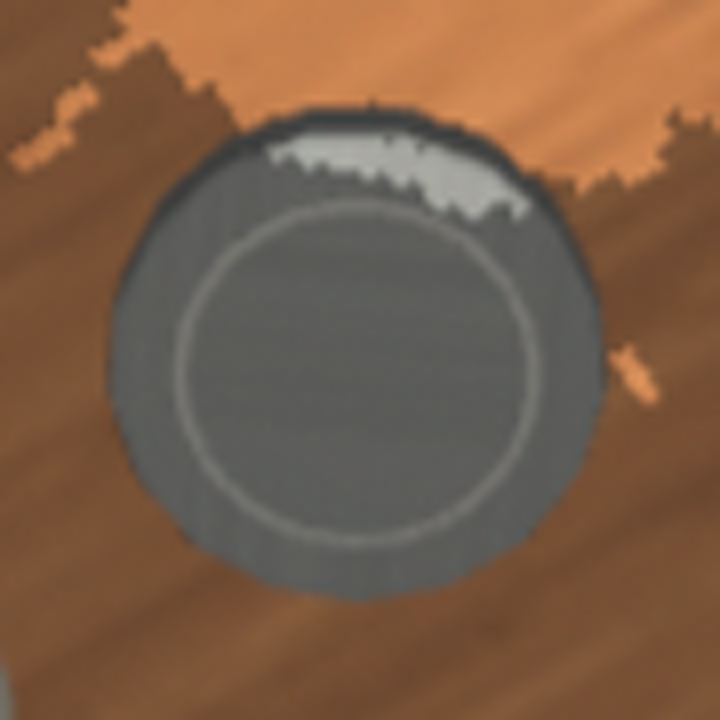

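Emit:
{"name": "drive_tool", "arguments": {"steps": [{"delta_pos": [0.7,2,-25],"yaw": 0,"hand": 65},{"delta_pos": [0,0,-15],"yaw": 0,"hand": 65},{"delta_pos": [0,0,-10],"yaw": 0,"hand": 65},{"delta_pos": [0,0,-5],"yaw": 0,"hand": 65},{"delta_pos": [0,0,0],"yaw": 0,"hand": 65}]}}

```text
clock: 9.27
eef_pos: [428.9, 194.6, -14.6]
eef_rot: [-3.141, 0.001, 1.008]
wrist_force: [0.2, -0.3, -0.8]
finger_gap: 65.1
```

Emit:
{"name": "drive_tool", "arguments": {"steps": [{"delta_pos": [0,0,0],"yaw": 0,"hand": 55},{"delta_pos": [0,0,0],"yaw": 0,"hand": 45},{"delta_pos": [0,0,0],"yaw": 0,"hand": 35},{"delta_pos": [0,0,0],"yaw": 0,"hand": 35},{"delta_pos": [0,0,0],"yaw": 0,"hand": 35}], "squeeze": 20}}

```text
clock: 9.68
eef_pos: [429.5, 194.9, -13.5]
eef_rot: [3.141, -0.001, 1.008]
wrist_force: [-1.2, -1.8, 6.4]
finger_gap: 45.2
```

```bash
python3 - <<'E'
from rad import *
s=manip.read_state(); print(s['eef_pos'],s['eef_rot'],s['wrist_force'],s['finger_gap'])
c=manip.camera("wrist"); save(c["frame"],"w15"); 
E
```

```text
[429.49187118 194.93664204 -13.53952282] [ 3.14089697e+00 -8.79020438e-04  1.00781305e+00] [-1.17902066 -1.77071223  6.40536083] 45.194580190392045
```

View pics/w15.png

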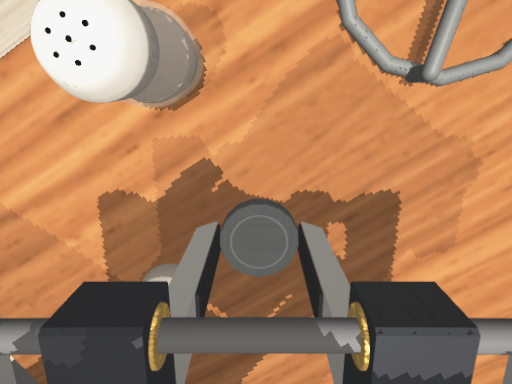

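Emit:
{"name": "drive_tool", "arguments": {"steps": [{"delta_pos": [0,0,10],"yaw": 0,"hand": 35},{"delta_pos": [0,0,20],"yaw": 0,"hand": 35},{"delta_pos": [0,0,35],"yaw": 0,"hand": 35},{"delta_pos": [0,0,25],"yaw": 0,"hand": 35},{"delta_pos": [0,0,5],"yaw": 0,"hand": 35}]}}

```text
clock: 10.15
eef_pos: [430.8, 195.5, 85.4]
eef_rot: [3.138, -0.005, 1.008]
wrist_force: [0.5, 0.8, -0.2]
finger_gap: 44.8
```

```bash
python3 - <<'E'
from rad import *
s=manip.read_state(); print(s['eef_pos'],s['eef_rot'],s['wrist_force'],s['finger_gap'])
c=manip.camera("wrist"); crop(c,190,160,330,300,5,"w16")
d=manip.camera("scene"); u,v=proj(d,[429,195,90])[0].astype(int); print(u,v); crop(d,u-50,v-45,u+50,v+45,7,"s9")
E
```

```text
[430.75888272 195.4582253   85.35839039] [ 3.13784399 -0.00490669  1.00788015] [ 0.48923287  0.84893328 -0.23525482] 44.80015956108851
241 231
```

View pics/w16.png

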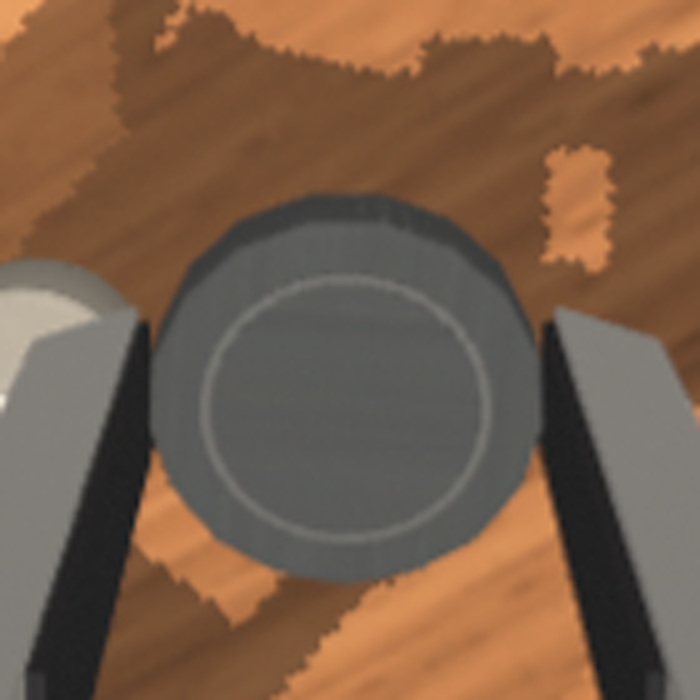

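View pics/s9.png

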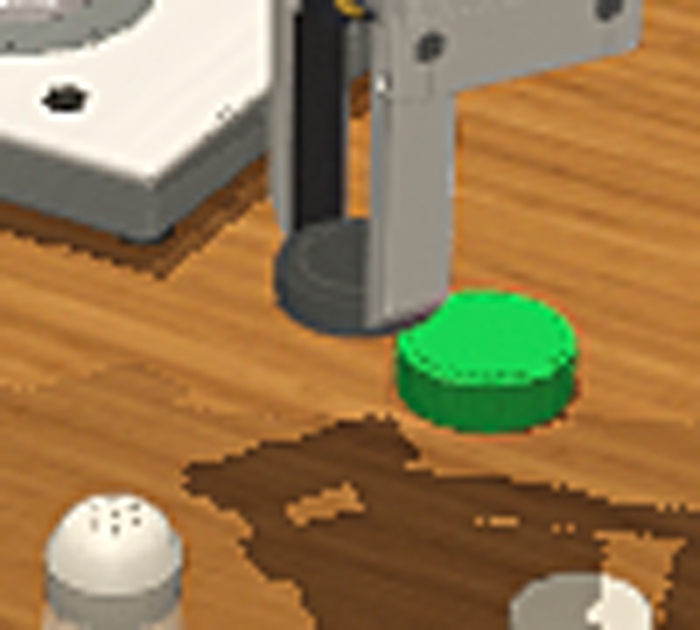

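Emit:
{"name": "drive_tool", "arguments": {"steps": [{"delta_pos": [20,-15,3],"yaw": 0,"hand": 35},{"delta_pos": [30,-23,0],"yaw": 0,"hand": 35},{"delta_pos": [32,-25,0],"yaw": 0,"hand": 35},{"delta_pos": [32,-25,0],"yaw": 0,"hand": 35},{"delta_pos": [32,-25,0],"yaw": 0,"hand": 35}]}}

```text
clock: 10.67
eef_pos: [575.5, 80.3, 81.9]
eef_rot: [-3.139, 0.002, 1.008]
wrist_force: [1.0, 1.3, -0.3]
finger_gap: 45.5
```

Emit:
{"name": "drive_tool", "arguments": {"steps": [{"delta_pos": [32,-25,0],"yaw": 0,"hand": 35},{"delta_pos": [32,-25,0],"yaw": 0,"hand": 35},{"delta_pos": [30,-23,0],"yaw": 0,"hand": 35},{"delta_pos": [15,-11,0],"yaw": 0,"hand": 35},{"delta_pos": [0,0,0],"yaw": 0,"hand": 35}]}}

```text
clock: 11.08
eef_pos: [685.1, -5.1, 80.5]
eef_rot: [-3.139, 0.002, 1.005]
wrist_force: [-0.3, 0.6, -1.0]
finger_gap: 45.1
```

Emit:
{"name": "drive_tool", "arguments": {"steps": [{"delta_pos": [0,0,0],"yaw": 0,"hand": 35},{"delta_pos": [0,0,0],"yaw": 0,"hand": 35}]}}

```text
clock: 11.25
eef_pos: [683.0, -1.6, 82.2]
eef_rot: [-3.139, 0.001, 1.008]
wrist_force: [0.0, 0.9, -0.9]
finger_gap: 45.1
```

```bash
python3 - <<'E'
from rad import *
s=manip.read_state(); print(s['eef_pos'],s['eef_rot'],s['wrist_force'],s['finger_gap'])
c=manip.camera("wrist"); crop(c,180,130,340,300,4,"w17")
print(proj(c,[684.7,-1.1,68]))
for z in (109,110,111): print(onz(c,(258.8,241.4),z))
print("pan",fit(radial(c,684,-1.5,40,40,54,np.radians(np.arange(-10,140,3)),1)))
E
```

```text
[683.00413785  -1.62108448  82.17120853] [-3.13924942e+00  1.13972144e-03  1.00814557e+00] [ 0.02958071  0.88240906 -0.87442324] 45.08960908990687
[[260.04421919 214.99810168]]
[683.77362076  -1.06278844 109.        ]
[ 6.84023517e+02 -6.69853344e-01  1.10000000e+02]
[ 6.84273413e+02 -2.76918253e-01  1.11000000e+02]
pan (array([684.26,  -1.17]), np.float64(47.67), np.int64(47), np.float64(0.15))
```

View pics/w17.png

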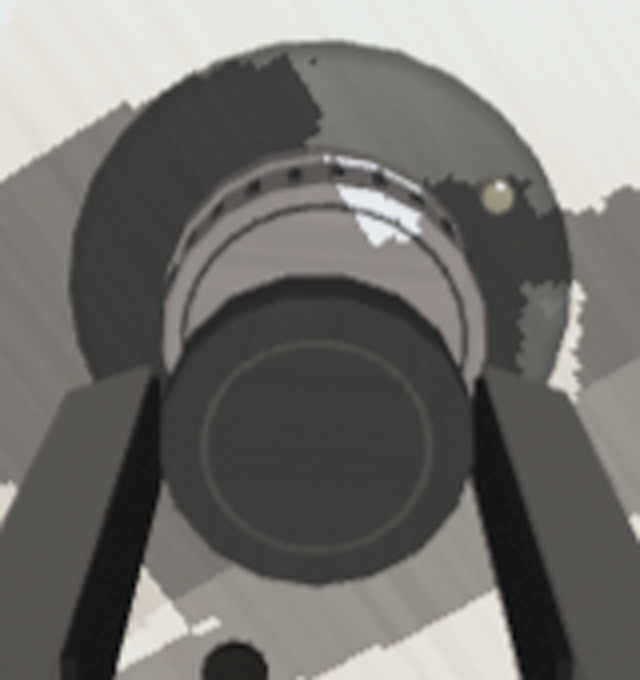

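```bash
python3 - <<'E'
from rad import *
c=manip.camera("wrist"); s=manip.read_state(); print(s['eef_pos'])
a=np.degrees(np.arctan2(*(np.array(c["position"])[:2]-[684.5,-1])[::-1])); print(a)
print("ring",fit(radial(c,684.5,-1.2,68,25.5,31,np.radians(np.arange(a-75,a+75,3)),-1,1)))
print("pan",fit(radial(c,684,-1.5,40,43,52,np.radians(np.arange(a-70,a+70,3)),1)))
for z in (107.5,108.5,109.5): print(onz(c,(258.9,241.1),z))
E
```

```text
[683.29480442  -1.28548604  83.32685159]
58.12108398229011
ring (array([685.31,  -1.04]), np.float64(27.31), np.int64(43), np.float64(0.15))
pan (array([684.34,  -1.18]), np.float64(47.64), np.int64(44), np.float64(0.15))
[683.47740196  -1.52644356 107.5       ]
[683.72538169  -1.13412012 108.5       ]
[683.97336142  -0.74179668 109.5       ]
```

Emit:
{"name": "drive_tool", "arguments": {"steps": [{"delta_pos": [1,0,-10],"yaw": 0,"hand": 35},{"delta_pos": [0,0,-10],"yaw": 0,"hand": 35},{"delta_pos": [0,0,-6],"yaw": 0,"hand": 35},{"delta_pos": [0,0,-2],"yaw": 0,"hand": 35},{"delta_pos": [0,0,0],"yaw": 0,"hand": 35}]}}

```text
clock: 11.77
eef_pos: [684.6, -2.0, 54.9]
eef_rot: [-3.14, 0.001, 1.008]
wrist_force: [-0.2, -0.4, -0.6]
finger_gap: 44.8
```

Emit:
{"name": "drive_tool", "arguments": {"steps": [{"delta_pos": [0,0,-1],"yaw": 0,"hand": 35},{"delta_pos": [0,0,0],"yaw": 0,"hand": 35},{"delta_pos": [0,0,0],"yaw": 0,"hand": 35}]}}

```text
clock: 12.02
eef_pos: [685.1, -2.2, 54.7]
eef_rot: [-3.142, 0.0, 1.008]
wrist_force: [-0.5, 0.5, -0.1]
finger_gap: 45.1
```

```bash
python3 - <<'E'
from rad import *
c=manip.camera("wrist"); s=manip.read_state(); print(s['eef_pos'],s['wrist_force'])
crop(c,180,130,340,300,4,"w18")
d=manip.camera("scene"); u,v=proj(d,[685,-1,68])[0].astype(int); crop(d,u-40,v-35,u+40,v+35,9,"s10")
E
```

```text
[685.07269858  -2.23284315  54.77973851] [-0.26103248 -0.22204951 -1.69865534]
```

View pics/w18.png

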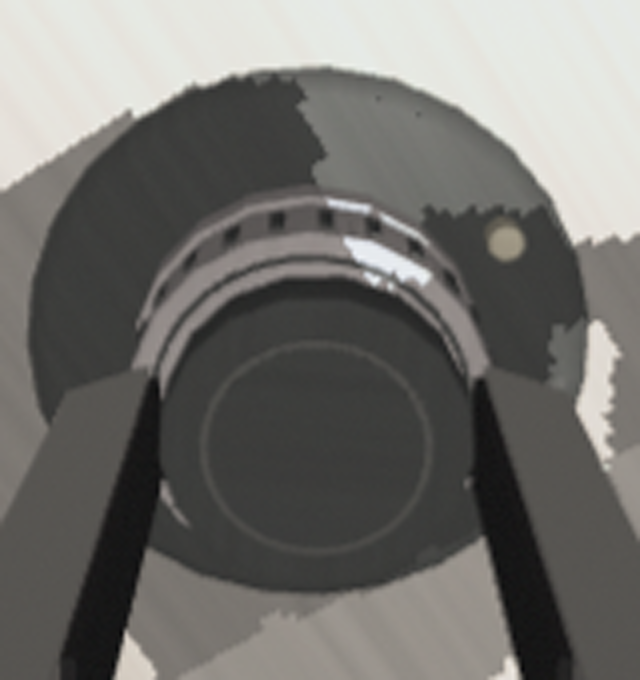

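View pics/s10.png

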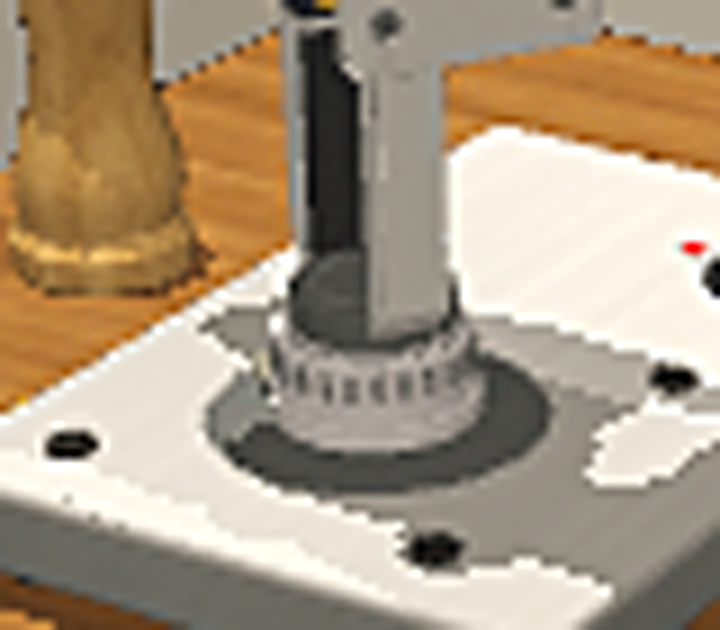

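```bash
python3 - <<'E'
from rad import *
c=manip.camera("wrist"); s=manip.read_state(); print(s['eef_pos'],s['wrist_force'])
a=58.1
for zz in (67,68,69): print("ring",fit(radial(c,684.5,-1.2,zz,25.8,31,np.radians(np.arange(a-65,a+65,3)),-1,1)))
print("pan",fit(radial(c,684,-1.5,40,43,52,np.radians(np.arange(a-70,a+70,3)),1)))
for z in (80,81): print(onz(c,(258.9,241.4),z))
E
```

```text
[685.09748323  -2.21886617  54.85415709] [ 0.14083164 -0.04940404 -0.01799293]
ring (array([685.  ,  -1.32]), np.float64(27.4), np.int64(40), np.float64(0.14))
ring (array([685.19,  -1.18]), np.float64(27.47), np.int64(39), np.float64(0.16))
ring (array([685.52,  -0.69]), np.float64(27.14), np.int64(42), np.float64(0.15))
pan (array([684.46,  -0.96]), np.float64(47.45), np.int64(43), np.float64(0.18))
[685.43300245  -2.34434576  80.        ]
[685.67997346  -1.95124032  81.        ]
```

Emit:
{"name": "drive_tool", "arguments": {"steps": [{"delta_pos": [-0.4,1,1],"yaw": 0,"hand": 35},{"delta_pos": [0,0,0],"yaw": 0,"hand": 35},{"delta_pos": [0,0,-1],"yaw": 0,"hand": 35},{"delta_pos": [0,0,-0.7],"yaw": 0,"hand": 35},{"delta_pos": [0,0,0],"yaw": 0,"hand": 35}]}}

```text
clock: 12.58
eef_pos: [684.8, -1.2, 54.5]
eef_rot: [3.141, -0.0, 1.008]
wrist_force: [-1.9, 1.7, 2.7]
finger_gap: 45.5
```

Emit:
{"name": "drive_tool", "arguments": {"steps": [{"delta_pos": [0,0,0],"yaw": 0,"hand": 35},{"delta_pos": [0,0,0],"yaw": 0,"hand": 35}]}}

```text
clock: 12.75
eef_pos: [684.8, -1.2, 54.4]
eef_rot: [3.141, -0.0, 1.008]
wrist_force: [-1.2, -0.6, 3.7]
finger_gap: 45.4
```

Emit:
{"name": "drive_tool", "arguments": {"steps": [{"delta_pos": [0,0,0.4],"yaw": 0,"hand": 35},{"delta_pos": [0,0,0],"yaw": 0,"hand": 35},{"delta_pos": [0,0,0],"yaw": 0,"hand": 47},{"delta_pos": [0,0,0.3],"yaw": 0,"hand": 49},{"delta_pos": [0,0,0.3],"yaw": 0,"hand": 60}]}}

```text
clock: 13.17
eef_pos: [684.6, -1.3, 54.9]
eef_rot: [-3.141, 0.0, 1.008]
wrist_force: [-0.1, 0.3, -1.2]
finger_gap: 52.8
```

Emit:
{"name": "drive_tool", "arguments": {"steps": [{"delta_pos": [0,0,0],"yaw": 0,"hand": 66},{"delta_pos": [0,0,20],"yaw": 0,"hand": 66},{"delta_pos": [0,0,30],"yaw": 0,"hand": 66},{"delta_pos": [0,0,20],"yaw": 0,"hand": 66},{"delta_pos": [0,0,0],"yaw": 0,"hand": 66}]}}

```text
clock: 13.58
eef_pos: [686.5, -1.3, 130.3]
eef_rot: [3.135, -0.003, 1.008]
wrist_force: [0.1, -0.1, 1.6]
finger_gap: 66.0
```

Emit:
{"name": "drive_tool", "arguments": {"steps": [{"delta_pos": [0,0,0],"yaw": 0,"hand": 66}]}}

```text
clock: 13.67
eef_pos: [685.1, -1.2, 126.0]
eef_rot: [3.14, -0.001, 1.008]
wrist_force: [-0.2, 0.2, -0.8]
finger_gap: 65.9
```

```bash
python3 - <<'E'
from rad import *
s=manip.read_state(); print(s['eef_pos'],s['wrist_force'])
c=manip.camera("wrist"); crop(c,170,120,350,290,4,"w19")
print("pan",fit(radial(c,684.3,-1.2,40,43,52,np.radians(np.arange(-10,130,3)),1)))
print("ring",fit(radial(c,685,-1.2,68,25.5,31,np.radians(np.arange(0,360,4)),-1,1)))
print("cap",fit(radial(c,685,-1.2,80,20,26,np.radians(np.arange(-150,-30+60,4)),1,1)))
d=manip.camera("scene"); u,v=proj(d,[685,-1,68])[0].astype(int); crop(d,u-40,v-35,u+40,v+35,9,"s11")
E
```

```text
[685.08186769  -1.23889615 126.02791468] [-0.18671404  0.24707192 -0.8228496 ]
pan (array([684.3 ,  -1.26]), np.float64(47.64), np.int64(42), np.float64(0.2))
ring (array([684.91,  -1.33]), np.float64(27.55), np.int64(82), np.float64(0.24))
cap (array([6.861e+02, 5.600e-01]), np.float64(23.17), np.int64(35), np.float64(0.23))
```

View pics/w19.png

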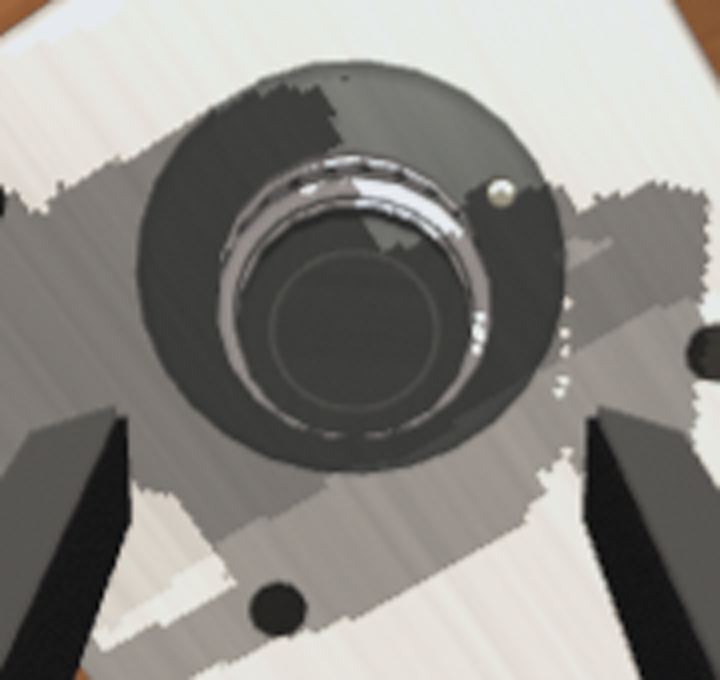

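View pics/s11.png

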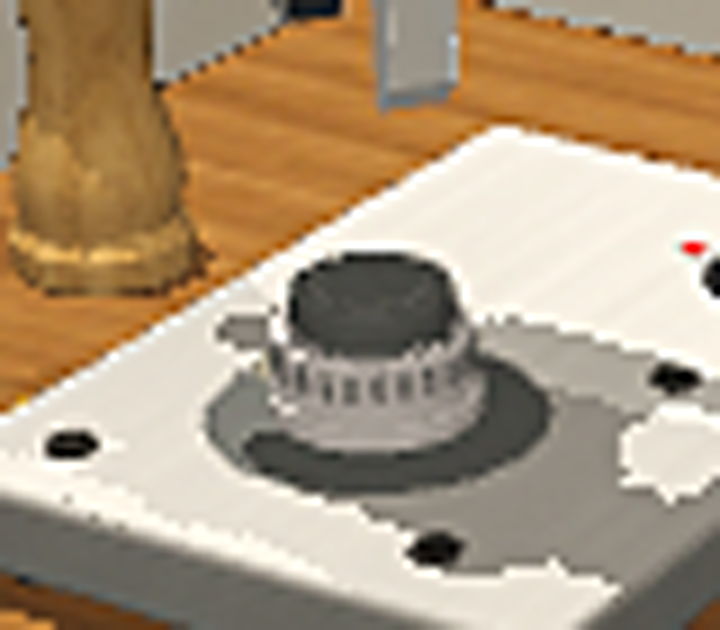

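```bash
python3 - <<'E'
from rad import *
c=manip.camera("wrist"); print(onz(c,(258.1,201.9),80))
a=-122
print("capfront", fit(radial(c,685,-1.2,80,20,26,np.radians(np.arange(a-60,a+60,3)),1,1)))
print("ring",fit(radial(c,685,-1.2,68,25.5,31,np.radians(np.arange(0,360,4)),-1,1)))
t=manip.camera("top"); crop(t,225,100,275,150,12,"t8")
E
```

```text
[ 6.84472189e+02 -2.59426587e-01  8.00000000e+01]
capfront (array([ 6.8574e+02, -7.0000e-02]), np.float64(22.7), np.int64(36), np.float64(0.15))
ring (array([685.02,  -1.39]), np.float64(27.61), np.int64(82), np.float64(0.23))
```

View pics/t8.png

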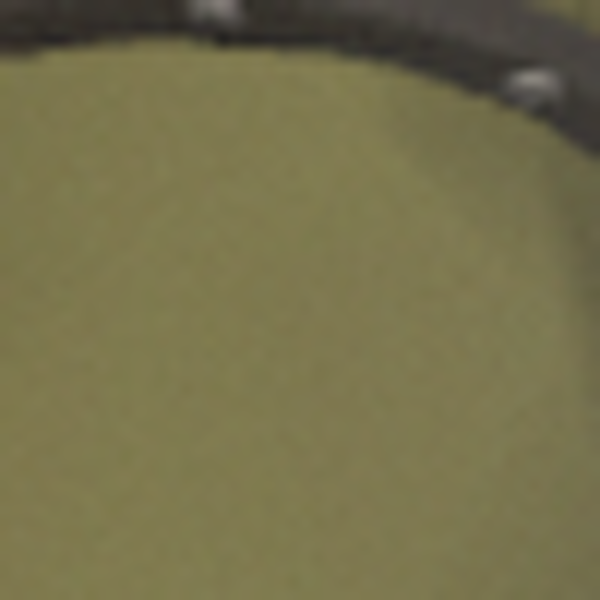

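Emit:
{"name": "drive_tool", "arguments": {"steps": [{"delta_pos": [-20,-15,0],"yaw": -0.05,"hand": 60},{"delta_pos": [-30,-24,0],"yaw": -0.09,"hand": 50},{"delta_pos": [-32,-25,0],"yaw": -0.09,"hand": 50},{"delta_pos": [-32,-25,0],"yaw": -0.09,"hand": 50},{"delta_pos": [-32,-25,0],"yaw": -0.09,"hand": 50}]}}

```text
clock: 14.28
eef_pos: [536.6, -115.8, 124.1]
eef_rot: [-3.141, 0.001, 0.594]
wrist_force: [0.4, -1.5, -0.6]
finger_gap: 49.8
```

Emit:
{"name": "drive_tool", "arguments": {"steps": [{"delta_pos": [-32,-25,0],"yaw": -0.09,"hand": 50},{"delta_pos": [-32,-25,-10],"yaw": -0.09,"hand": 50},{"delta_pos": [-20,-18,-20],"yaw": -0.07,"hand": 50},{"delta_pos": [-6,-4,-20],"yaw": 0,"hand": 50},{"delta_pos": [0,0,0],"yaw": 0,"hand": 50}]}}

```text
clock: 14.7
eef_pos: [445.7, -187.3, 71.8]
eef_rot: [-3.137, 0.004, 0.345]
wrist_force: [-0.8, 0.1, -0.2]
finger_gap: 50.0
```

Emit:
{"name": "drive_tool", "arguments": {"steps": [{"delta_pos": [0,0,0],"yaw": 0,"hand": 50},{"delta_pos": [0,0,0],"yaw": 0,"hand": 50}]}}

```text
clock: 14.87
eef_pos: [449.7, -186.8, 75.9]
eef_rot: [3.141, -0.0, 0.349]
wrist_force: [-0.8, -0.8, 0.6]
finger_gap: 50.1
```

```bash
python3 - <<'E'
from rad import *
s=manip.read_state(); print(s['eef_pos'],s['eef_rot'],s['wrist_force'])
c=manip.camera("wrist"); save(c["frame"],"w20"); crop(c,200,140,320,260,6,"w21"); print(proj(c,[449.5,-187,43]))
t=manip.camera("top"); crop(t,205,80,335,175,6,"t9")
E
```

```text
[ 449.70266011 -186.83964916   75.8581982 ] [ 3.14121783e+00 -4.58688532e-04  3.48885079e-01] [-0.77032602 -0.79646897  0.6274639 ]
[[259.1619634 208.3607323]]
```

View pics/w20.png

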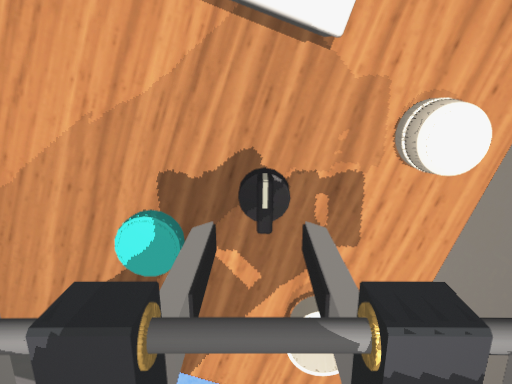

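View pics/w21.png

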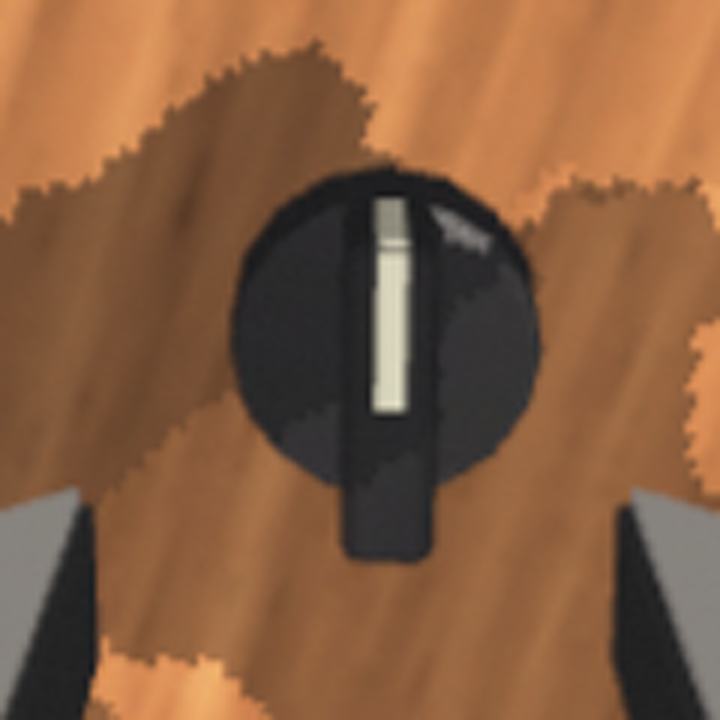

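View pics/t9.png

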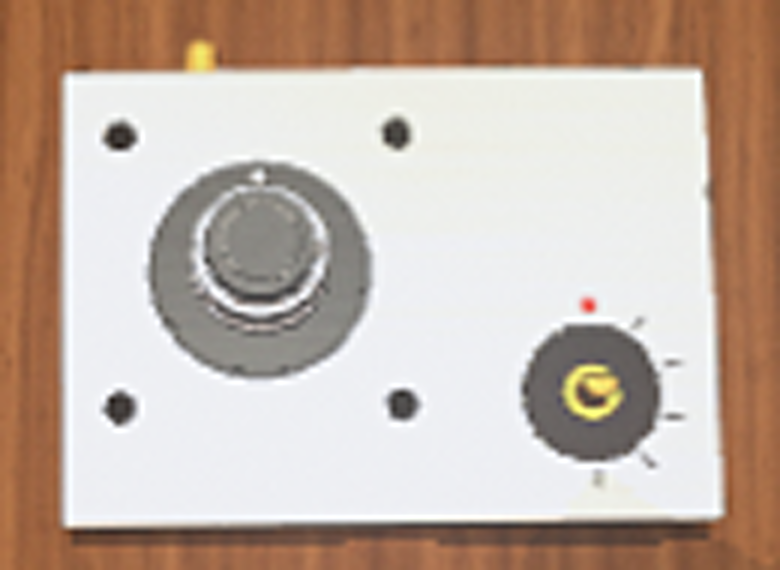

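```bash
python3 - <<'E'
from rad import *
c=manip.camera("wrist")
f=lambda u,v:onz(c,(200+u/6-.42,140+v/6-.42),43)
a,b,e=f(393.5,243),f(390.5,410),f(388,560)
print(a,b,e,(a+e)/2,np.hypot(*(a-e)[:2]),np.arctan2(*(a-e)[:2][::-1]),np.arctan2(*(a-b)[:2][::-1]))
E
```

```text
[ 471.29349655 -183.67198266   43.        ] [ 451.3446205  -190.62917281   43.        ] [ 432.60559721 -197.18930267   43.        ] [ 451.94954688 -190.43064266   43.        ] 40.98135546236177 0.33613485340520244 0.33556167734353376
```

Emit:
{"name": "drive_tool", "arguments": {"steps": [{"delta_pos": [1.8,-3.2,-15],"yaw": -0.013,"hand": 50},{"delta_pos": [0,0,-25],"yaw": 0,"hand": 50},{"delta_pos": [0,0,-15],"yaw": 0,"hand": 50},{"delta_pos": [0,0,-10],"yaw": 0,"hand": 50},{"delta_pos": [0,0,-4],"yaw": 0,"hand": 50}]}}

```text
clock: 15.43
eef_pos: [450.6, -189.8, 5.3]
eef_rot: [-3.141, 0.001, 0.336]
wrist_force: [0.5, -0.5, -1.0]
finger_gap: 49.9
```

Emit:
{"name": "drive_tool", "arguments": {"steps": [{"delta_pos": [0,0,0],"yaw": 0,"hand": 40},{"delta_pos": [0,0,0],"yaw": 0,"hand": 30},{"delta_pos": [0,0,0],"yaw": 0,"hand": 20}]}}

```text
clock: 15.68
eef_pos: [451.2, -190.5, 7.1]
eef_rot: [3.141, -0.001, 0.335]
wrist_force: [-0.2, 1.2, 0.3]
finger_gap: 33.2
```

```bash
python3 - <<'E'
from rad import *
s=manip.read_state(); print(s['eef_pos'],s['eef_rot'],s['wrist_force'],s['finger_gap'])
c=manip.camera("wrist"); crop(c,180,140,340,280,5,"w22")
d=manip.camera("scene"); u,v=proj(d,[451,-190,30])[0].astype(int); print(u,v); crop(d,u-40,v-35,u+40,v+35,9,"s12")
E
```

```text
[ 451.20340227 -190.51999058    7.10198634] [ 3.14050346e+00 -1.05455570e-03  3.34978512e-01] [-0.2454573   1.22320401  0.3108184 ] 33.17447919697604
309 181
```

View pics/w22.png

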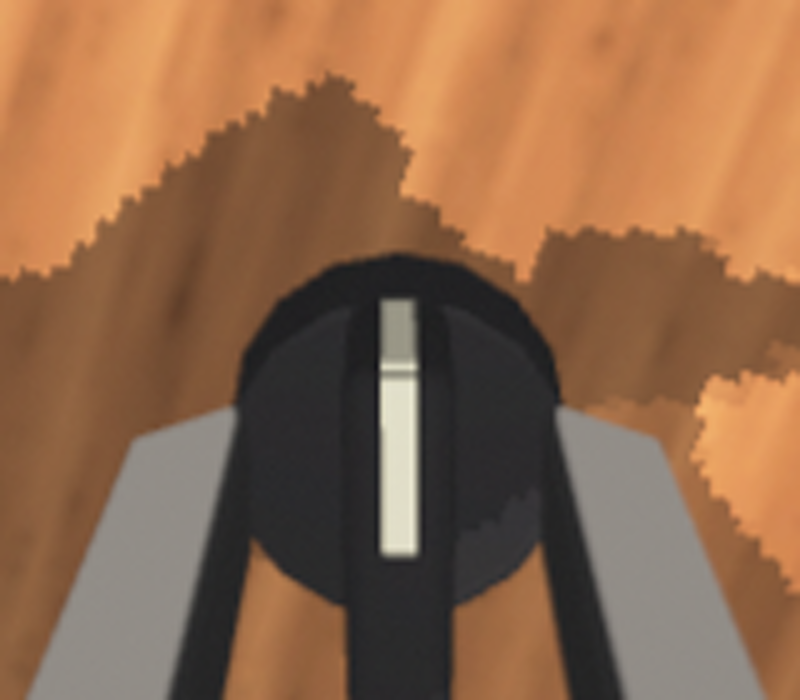

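View pics/s12.png

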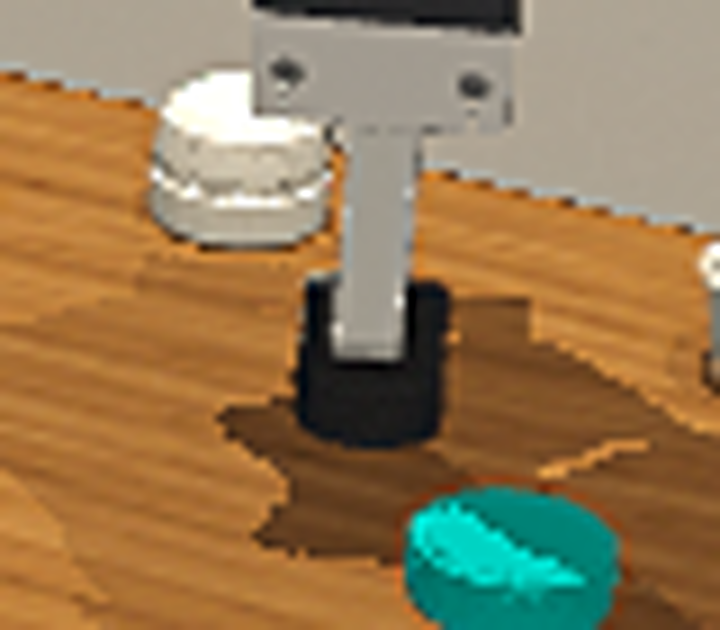

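Emit:
{"name": "drive_tool", "arguments": {"steps": [{"delta_pos": [0,0,0],"yaw": 0,"hand": 10},{"delta_pos": [0,0,0],"yaw": 0,"hand": 5},{"delta_pos": [0,0,0],"yaw": 0,"hand": 5},{"delta_pos": [0,0,0],"yaw": 0,"hand": 5},{"delta_pos": [0,0,0],"yaw": 0,"hand": 5}], "squeeze": 35}}

```text
clock: 16.2
eef_pos: [450.8, -190.4, 6.4]
eef_rot: [3.141, -0.0, 0.335]
wrist_force: [-0.3, 1.2, 5.3]
finger_gap: 11.4
```

```bash
python3 - <<'E'
from rad import *
s=manip.read_state(); print(s['eef_pos'],s['eef_rot'],s['wrist_force'],s['finger_gap'])
c=manip.camera("wrist"); crop(c,180,140,340,280,5,"w23")
E
```

```text
[ 450.80677948 -190.39689055    6.42869611] [ 3.14123319e+00 -4.19192644e-04  3.34754291e-01] [-0.27910502  1.18266981  5.2712201 ] 11.397377519907867
```

View pics/w23.png

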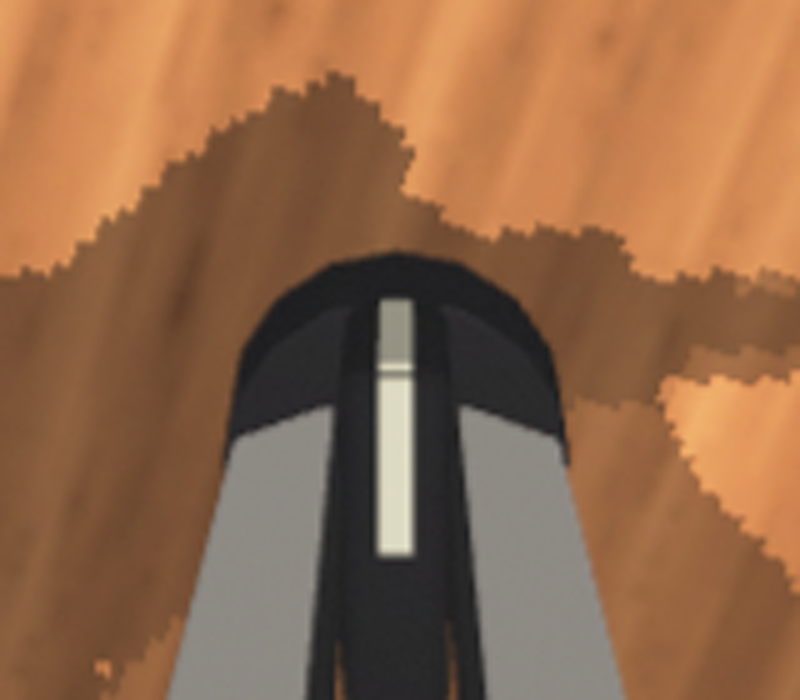

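Emit:
{"name": "drive_tool", "arguments": {"steps": [{"delta_pos": [0,0,12],"yaw": 0,"hand": 5},{"delta_pos": [0,0,30],"yaw": 0,"hand": 5},{"delta_pos": [0,5,32],"yaw": -0.06,"hand": 5},{"delta_pos": [20,10,20],"yaw": -0.08,"hand": 5},{"delta_pos": [35,12,0],"yaw": -0.08,"hand": 5}]}}

```text
clock: 16.67
eef_pos: [506.5, -164.2, 104.8]
eef_rot: [3.139, -0.005, 0.109]
wrist_force: [-0.4, -1.0, -0.3]
finger_gap: 11.7
```

Emit:
{"name": "drive_tool", "arguments": {"steps": [{"delta_pos": [35,12,0],"yaw": -0.08,"hand": 5},{"delta_pos": [30,9,0],"yaw": -0.021,"hand": 5},{"delta_pos": [14,0,0],"yaw": 0,"hand": 5},{"delta_pos": [0,0,0],"yaw": 0,"hand": 5},{"delta_pos": [0,0,0],"yaw": 0,"hand": 5}]}}

```text
clock: 17.08
eef_pos: [584.3, -142.1, 99.2]
eef_rot: [-3.141, 0.001, 0.014]
wrist_force: [-0.9, 0.4, -1.3]
finger_gap: 11.1
```

```bash
python3 - <<'E'
from rad import *
s=manip.read_state(); print(s['eef_pos'],s['eef_rot'],s['wrist_force'],s['finger_gap'])
c=manip.camera("wrist"); save(c["frame"],"w24"); crop(c,180,100,340,260,5,"w25")
print(proj(c,[[630.3,-142.5,40],[630.3,-142.5,64],[668.3,-141.8,40]]))
print(fit(radial(c,630.5,-142,40,25,34,np.radians(np.arange(-90,90,3)),1)))
E
```

```text
[ 584.27285191 -142.06741254   99.24198023] [-3.14118749e+00  1.46233809e-03  1.44882264e-02] [-0.89756453  0.35419032 -1.32251413] 11.115688169395598
[[260.7482203  140.2555644 ]
 [260.9563652  144.8878071 ]
 [260.55359575  88.80634364]]
(array([ 630.98, -141.97]), np.float64(29.83), np.int64(60), np.float64(0.15))
```

View pics/w24.png

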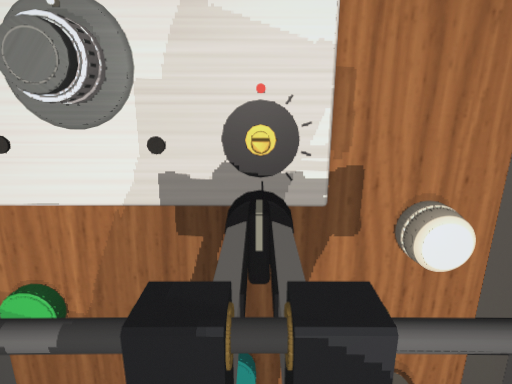

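View pics/w25.png

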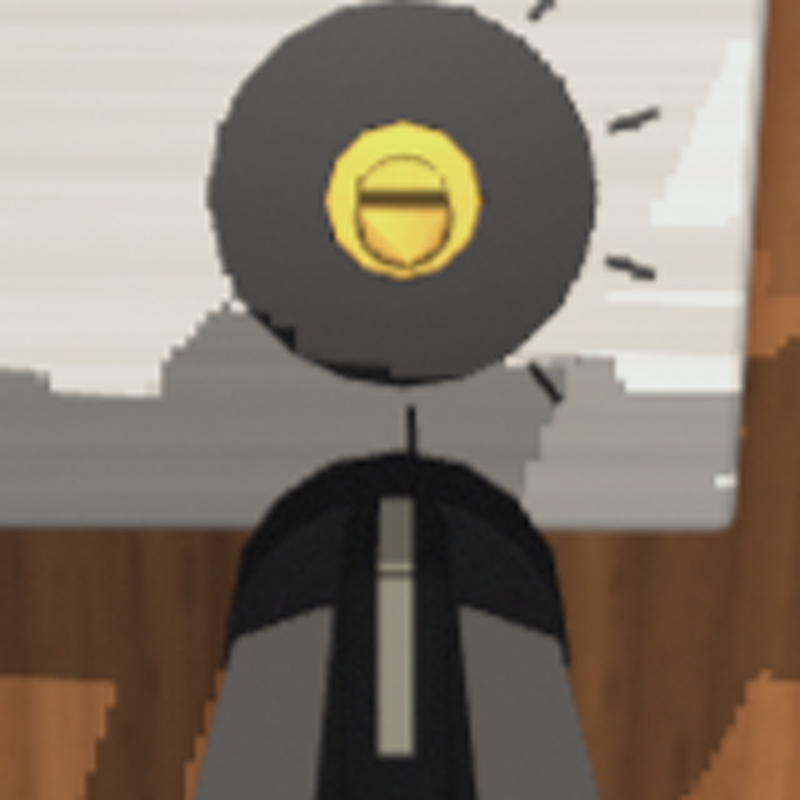

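```bash
python3 - <<'E'
from rad import *
c=manip.camera("wrist"); s=manip.read_state(); print(s['eef_pos'],s['eef_rot'])
f=lambda u,v,z:onz(c,(180+u/5-.4,100+v/5-.4),z)
for z in (135,136,137): print(f(396,570,z), f(396,757,z))
print("skirt arc", f(396,453,136-25), f(237,620,111), f(568,640,111))
print("shaft",f(404.5,204,64), "red",onz(c,(260.9,88),40), "collar",f(404,199,40))
d=manip.camera("scene"); u,v=proj(d,[584,-142,110])[0].astype(int); print(u,v); crop(d,u-30,v-40,u+50,v+30,9,"s13")
E
```

```text
[ 583.70070264 -142.48692518   99.83646678] [-3.14136332e+00  9.33439054e-04  1.35087016e-02]
[ 604.49994828 -141.53895401  135.        ] [ 583.10395819 -141.80436779  135.        ]
[ 604.86825411 -141.53383462  136.        ] [ 583.60287603 -141.79762818  136.        ]
[ 605.23655994 -141.52871523  137.        ] [ 584.10179388 -141.79088857  137.        ]
skirt arc [ 610.21937949 -141.48121457  111.        ] [ 589.02667296 -122.5804577   111.        ] [ 586.92247259 -162.57459299  111.        ]
shaft [ 632.96283211 -142.41812002   64.        ] red [ 668.43565455 -142.35388881   40.        ] collar [ 630.4757752  -142.50574021   40.        ]
256 148
```

View pics/s13.png

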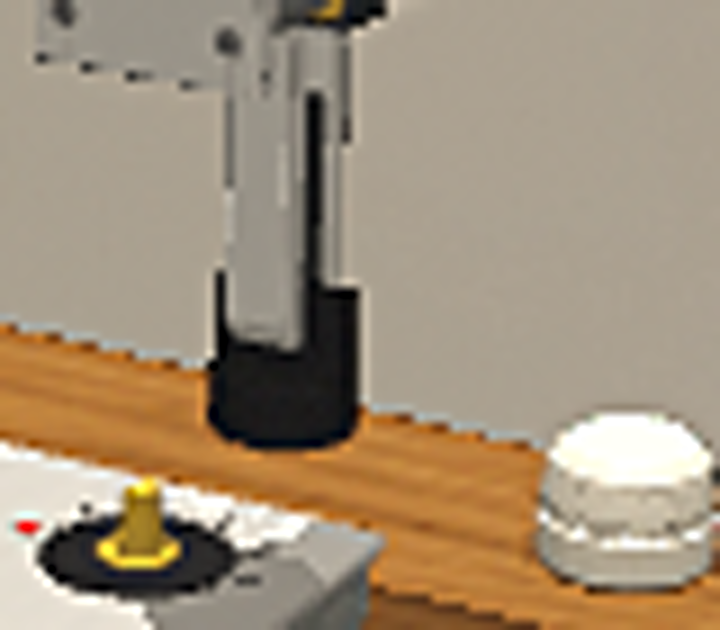

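Emit:
{"name": "drive_tool", "arguments": {"steps": [{"delta_pos": [20,-0.2,0],"yaw": 0,"hand": 5},{"delta_pos": [20,-0.2,0],"yaw": 0,"hand": 5},{"delta_pos": [6.7,0,-10],"yaw": 0,"hand": 5},{"delta_pos": [0,0,-10],"yaw": 0,"hand": 5},{"delta_pos": [0,0,-4],"yaw": 0,"hand": 5}]}}

```text
clock: 17.65
eef_pos: [629.6, -142.6, 73.5]
eef_rot: [-3.141, 0.003, 0.014]
wrist_force: [-0.8, 0.2, -0.2]
finger_gap: 11.4
```

Emit:
{"name": "drive_tool", "arguments": {"steps": [{"delta_pos": [0,0,0],"yaw": 0,"hand": 5},{"delta_pos": [0,0,0],"yaw": 0,"hand": 5},{"delta_pos": [0,0,0],"yaw": 0,"hand": 5}]}}

```text
clock: 17.9
eef_pos: [631.0, -142.9, 76.6]
eef_rot: [3.141, -0.0, 0.014]
wrist_force: [0.1, -0.2, -0.3]
finger_gap: 12.0
```

```bash
python3 - <<'E'
from rad import *
s=manip.read_state(); print(s['eef_pos'],s['eef_rot'],s['wrist_force'],s['finger_gap'])
c=manip.camera("wrist"); crop(c,180,130,340,290,5,"w26")
print(fit(radial(c,631,-142,40,26,33,np.radians(np.arange(-40,40,3)),1)),"red",proj(c,[668.4,-141.7,40]))
f=lambda u,v,z:onz(c,(180+u/5-.4,130+v/5-.4),z)
for z in (111,112,113): print(f(396,420,z))
d=manip.camera("scene"); u,v=proj(d,[631,-142,80])[0].astype(int); crop(d,u-35,v-35,u+35,v+35,9,"s14")
E
```

```text
[ 630.98758012 -142.88913036   76.62955941] [ 3.14141658e+00 -4.03803431e-04  1.35731484e-02] [ 0.06647466 -0.1565578  -0.30704733] 12.020992943253418
(array([ 631.12, -142.08]), np.float64(29.6), np.int64(27), np.float64(0.17)) red [[258.48386303 156.69245462]]
[ 651.20141621 -142.06187936  111.        ]
[ 651.56776539 -142.05643983  112.        ]
[ 651.93411457 -142.0510003   113.        ]
```

View pics/w26.png

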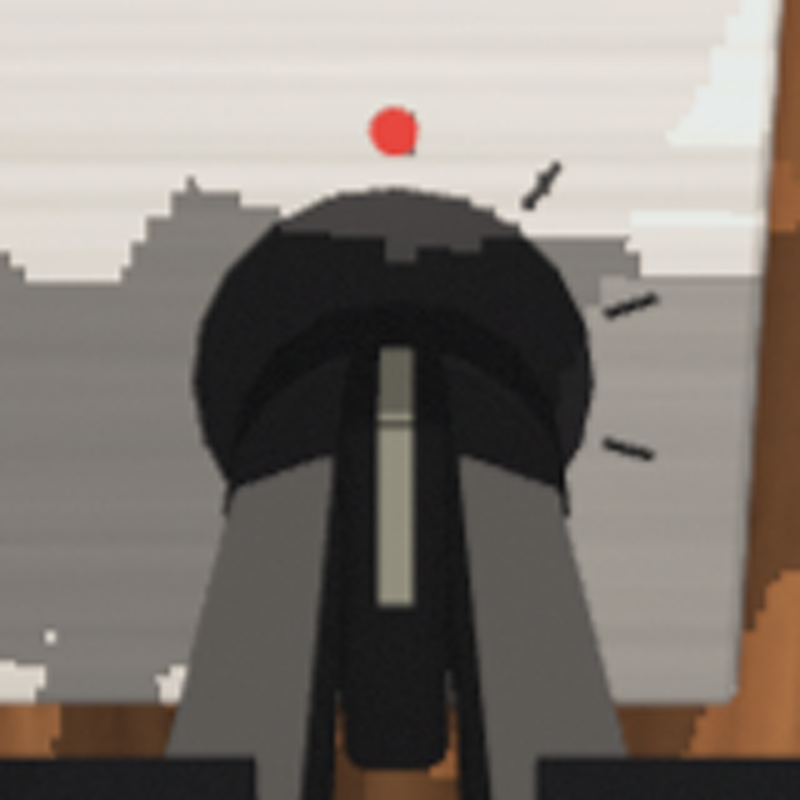

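View pics/s14.png

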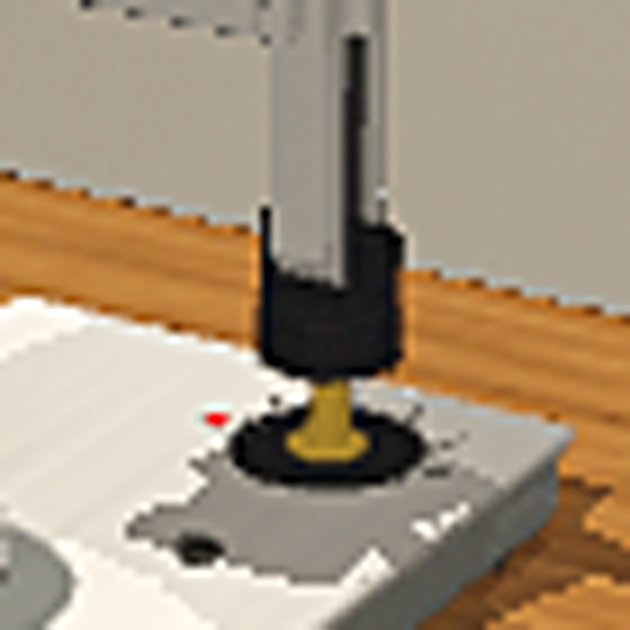

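Emit:
{"name": "drive_tool", "arguments": {"steps": [{"delta_pos": [0.3,0,-3],"yaw": 0,"hand": 5},{"delta_pos": [0,0,-3],"yaw": 0,"hand": 5},{"delta_pos": [0,0,-2],"yaw": 0,"hand": 5},{"delta_pos": [0,0,-2],"yaw": 0,"hand": 5},{"delta_pos": [0,0,0],"yaw": 0,"hand": 5}]}}

```text
clock: 18.42
eef_pos: [631.3, -142.6, 65.5]
eef_rot: [-3.141, 0.001, 0.014]
wrist_force: [0.6, -0.1, -1.1]
finger_gap: 11.5
```

Emit:
{"name": "drive_tool", "arguments": {"steps": [{"delta_pos": [0,0,-2],"yaw": 0,"hand": 5},{"delta_pos": [0,0,-2],"yaw": 0,"hand": 5},{"delta_pos": [0,0,0],"yaw": 0,"hand": 5}]}}

```text
clock: 18.67
eef_pos: [631.4, -142.7, 61.7]
eef_rot: [-3.141, 0.001, 0.014]
wrist_force: [-0.3, 0.0, -0.8]
finger_gap: 11.9
```

Emit:
{"name": "drive_tool", "arguments": {"steps": [{"delta_pos": [0,0,-2],"yaw": 0,"hand": 5},{"delta_pos": [0,0,-2],"yaw": 0,"hand": 5},{"delta_pos": [0,0,0],"yaw": 0,"hand": 5}]}}

```text
clock: 18.92
eef_pos: [631.4, -142.7, 57.6]
eef_rot: [-3.141, 0.001, 0.014]
wrist_force: [-0.3, 0.0, -1.3]
finger_gap: 11.4
```

Emit:
{"name": "drive_tool", "arguments": {"steps": [{"delta_pos": [0,0,-1.5],"yaw": 0,"hand": 5},{"delta_pos": [0,0,-1.5],"yaw": 0,"hand": 5},{"delta_pos": [0,0,0],"yaw": 0,"hand": 5}]}}

```text
clock: 19.17
eef_pos: [631.7, -142.7, 55.3]
eef_rot: [3.141, -0.0, 0.014]
wrist_force: [0.2, 1.3, 4.5]
finger_gap: 11.6
```

Emit:
{"name": "drive_tool", "arguments": {"steps": [{"delta_pos": [0,0,-1.5],"yaw": 0,"hand": 5},{"delta_pos": [0,0,-1],"yaw": 0,"hand": 5},{"delta_pos": [0,0,0],"yaw": 0,"hand": 5}]}}

```text
clock: 19.42
eef_pos: [631.8, -142.8, 52.9]
eef_rot: [3.141, -0.001, 0.014]
wrist_force: [-1.1, 0.7, 6.8]
finger_gap: 11.7
```

Contact came at TCP 55.5 as predicted, and the spring force is rising. I'll press on to the stop.

Emit:
{"name": "drive_tool", "arguments": {"steps": [{"delta_pos": [0,0,-1.5],"yaw": 0,"hand": 5},{"delta_pos": [0,0,-1],"yaw": 0,"hand": 5},{"delta_pos": [0,0,0],"yaw": 0,"hand": 5}], "squeeze": 45}}

```text
clock: 19.67
eef_pos: [631.8, -142.8, 50.6]
eef_rot: [3.141, -0.001, 0.014]
wrist_force: [-1.8, 0.9, 7.5]
finger_gap: 11.5
```

Emit:
{"name": "drive_tool", "arguments": {"steps": [{"delta_pos": [0,0,-1],"yaw": 0,"hand": 5},{"delta_pos": [0,0,-0.5],"yaw": 0,"hand": 5},{"delta_pos": [0,0,0],"yaw": 0,"hand": 5}]}}

```text
clock: 19.92
eef_pos: [631.9, -142.8, 49.4]
eef_rot: [3.141, -0.001, 0.014]
wrist_force: [-2.7, 0.8, 8.9]
finger_gap: 11.7
```

Emit:
{"name": "drive_tool", "arguments": {"steps": [{"delta_pos": [0,0,-0.5],"yaw": 0,"hand": 5},{"delta_pos": [0,0,0],"yaw": 0,"hand": 5},{"delta_pos": [0,0,0],"yaw": 0,"hand": 5}]}}

```text
clock: 20.17
eef_pos: [631.9, -142.8, 49.3]
eef_rot: [3.141, -0.001, 0.014]
wrist_force: [-4.2, 1.5, 11.8]
finger_gap: 11.2
```

Emit:
{"name": "drive_tool", "arguments": {"steps": [{"delta_pos": [-0.4,0,-0.5],"yaw": 0,"hand": 5},{"delta_pos": [0,0,0],"yaw": 0,"hand": 5},{"delta_pos": [0,0,0],"yaw": 0,"hand": 5}]}}

```text
clock: 20.42
eef_pos: [631.9, -142.8, 49.3]
eef_rot: [3.141, -0.002, 0.014]
wrist_force: [-3.8, 0.9, 13.9]
finger_gap: 11.5
```

Emit:
{"name": "drive_tool", "arguments": {"steps": [{"delta_pos": [0,0,-0.4],"yaw": 0,"hand": 5},{"delta_pos": [0,0,0],"yaw": 0,"hand": 5},{"delta_pos": [0,0,0],"yaw": 0,"hand": 5}]}}

```text
clock: 20.67
eef_pos: [632.0, -142.8, 49.2]
eef_rot: [3.141, -0.002, 0.014]
wrist_force: [-4.5, 1.6, 16.6]
finger_gap: 11.6
```

```bash
python3 - <<'E'
from rad import *
s=manip.read_state(); print(s['eef_pos'],s['eef_rot'],s['wrist_force'],s['finger_gap'])
c=manip.camera("wrist"); save(c["frame"],"w27")
d=manip.camera("scene"); u,v=proj(d,[631,-142,60])[0].astype(int); crop(d,u-35,v-35,u+35,v+35,9,"s15"); save(d["frame"],"s16")
crop(manip.camera("top"),105,30,395,305,2.5,"t10")
E
```

```text
[ 631.95160046 -142.80469768   49.21528322] [ 3.14103562e+00 -2.38901233e-03  1.38564007e-02] [-4.50630288  1.64507694 16.5822805 ] 11.55960471977252
```

View pics/w27.png

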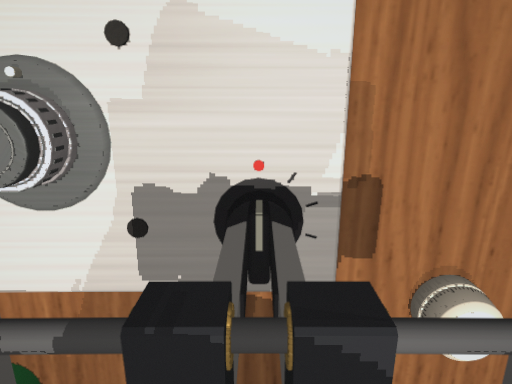

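View pics/s15.png

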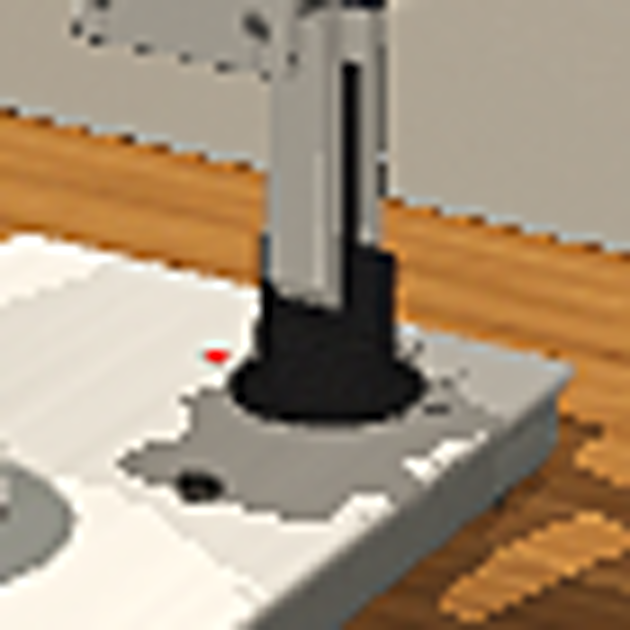

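View pics/s16.png

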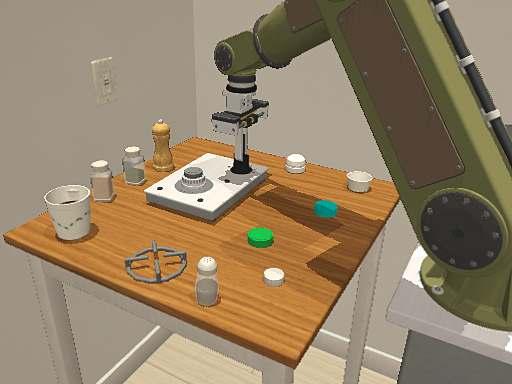

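```bash
python3 - <<'E'
from rad import *
c=manip.camera("wrist"); crop(c,180,130,340,290,5,"w28")
P=cloud(c); s=manip.read_state(); print(s['wrist_force'],s['eef_pos'][2])
k=P[205:250,255:263,2]; print(np.round(k[::4].mean(1),1))
E
```

```text
[-5.14513618  1.75047946 16.88208216] 49.20482765155711
[ nan 78.4 83.6 85.8 85.8 85.5 86.  85.5 85.7 85.9 85.6 85.3]
```

View pics/w28.png

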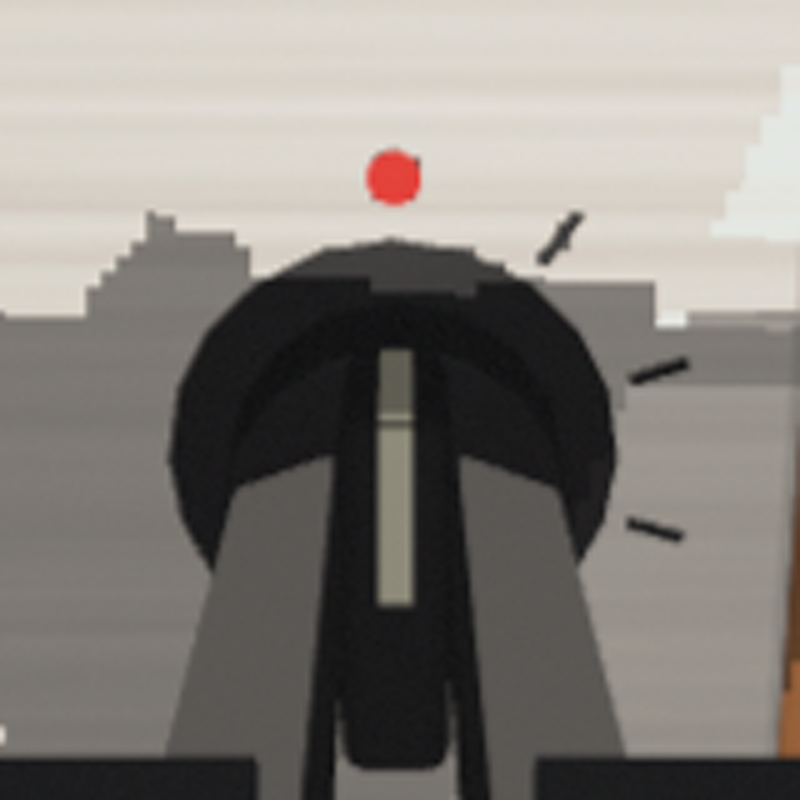

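```bash
python3 -c "
from cell import manip
print(manip.sign_off()); print(manip.read_state()['clock'])"
```

```text
the job is handed in; nothing more can be done
None
the job is handed in; nothing more can be done
```

I laid the silver ring on the burner seat and the dark cap on the ring, letting go of each. The knob is on the shaft with its pointer at the red dot. The gripper still holds it and presses it in. I handed the job in at about 21 s on the robot's clock, and no verdict was reported.

**Last checks:**
- **Ring:** it sits about 0.7 mm off the centre of the round dish about the seat, and the pictures show it flat.
- **Cap:** the wrist camera put it about 1.1 to 1.5 mm off the ring's centre. That fit was rough; the top picture shows it flat and centred by eye.
- **Knob:** there was no resistance until TCP z of about 55.5, as expected for a full push-on. It then went down against the spring and stopped at 49.2, while the push rose from about 9 N to 17 N. The depth picture puts the knob's top at about 85.7 mm, which means the valve is at its 7 mm stop. The knob had not slipped in the grip.
- **Sideways force on the knob:** about 5 N remained at the end. A 0.4 mm correction did not remove it.

**Problem along the way:** the fingertips turned out to be about 14–19 mm above the TCP reading, not 17 mm below it as stated. The first attempt to grip the ring closed above it without touching it. After measuring the tips with both cameras I used the corrected height for all the later grips.

I touched nothing else on the table, and the last scene picture shows nothing else disturbed.

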